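Close up the bottle caddy on the minibar trolley

ROBOT

A 6-joint arm with a two-finger parallel gripper is mounted at the origin on the work surface. World frame = base frame: x ahead of the robot, y to its left, z up, the work surface at z = 0. Lengths are in mm, angles in rad, forces in N, time in s.
With the tool pointing down it reaches from about 400 to 925 mm from the base axis. Payload 12.5 kg.
Tool frame: the origin (TCP) lies where the fingers leave the gripper's body, on its centre line; the fingertips stand 78 mm ahead of it and the grasp point (between the pads) lies 59 mm ahead of it; z points along the fingers, y is the direction in which the jaws open and shut (so a half turn about z gives the same grasp; the last joint's range is limited). The gripper opens to 95 mm and grips with 3 to 60 N. Pads are 20 mm wide; open, the fingers measure 119 mm over their backs; the gripper's body (75 mm by 180 mm) begins 59 mm behind the grasp point.
Start: joints at [1.19, 0.491, 1.559, -0, 1.092, -0.106], TCP at [169.576, 601.566, 292.261] pointing down, gripper open.
Joint ranges: [-3.1, 3.1], [-0.84, 2.19], [0.05, 2.79], [-1.13, 4.28], [0.06, 2.93], [-2.69, 2.69]. Speed limits (rad/s): [2.22, 2.22, 2.79, 3.14, 3.14, 3.14].

INTERFACE

Orientations are given as [roll, pitch, yaw] about the fixed x, y, z axes, in that order (R = Rz(yaw) Ry(pitch) Rx(roll)).
In Python, from cell import env, viewer, ticket, search_frame gives the robot as it stands.
- The arm moves only by the shell command python3 -m inch 'ROWS'. ROWS is a JSON object of lists of equal length, an entry for each row: "hand": the opening, from 0 (shut) to 1 (fully open); "delta_pos": the shift along the tool's x, y, z in cm, a list of three; "turn": the turn about the tool's z in rad. A call has 1 to 20 rows; each row shifts and turns the commanded pose from where the row before left it, along the tool's axes as they then stand; what a row does not reach is not made up. A row lasts 1/10 s, in which the tool goes at most 50 mm and 8.59 degrees, less where a joint would pass 70% of its speed; a pose out of reach is approached as far as the arm can. A call is refused whole if a number of a shift passes 5 or a number of a turn 0.15, either way. A call with a gripper value outside its range is refused whole. The fingers move at their own pace and stop on an object; the grip force is fixed at half the most. Time passes only in rows, so rows that do not move let the fingers close. It gives the time, the measured TCP pose, the force and the opening at its end, in the units of the state.
- env.state(): the state, without advancing time (a new reading comes with each control period).
- viewer.read_camera(name): name is "side" or "top" or "wrist"; returns (picture, depth): 420x560x3 uint8, blue, green, red; 420x560 float32, mm along the optical axis (not along the pixel's ray), 0 where there is no reading.
- viewer.get_calibration(name): a dict with "fx", "fy", "cx", "cy" (pixels), "k1" (the pictures are not rectified: a ray, as slopes to the right and down, at radius r is drawn at 1 + k1 r^2 times it, then the intrinsics apply), "T" (4x4, takes a point from camera to world coordinates). Camera axes: x right, y down, z forward; pixel columns grow to the right and rows downward; lengths in mm; the calibration is good to about 2 mm. A picture is of the moment at which its call begins: read the wrist's pose just before it. get_calibration takes no time and is no camera call; for the wrist camera it gives the pose at the moment of the call.
- ticket.job_done(): hands the job in, once; it reports no verdict.
Trained networks look in the newest picture that a camera, given by its name, has taken for a name from the list of things; names that differ only in an ending like _2 or _b are one class to them, and where a whole thing is asked for, a point or a joint stands for the part that bears it (a point fixed in the world has none). Each returns a list of dicts, best first, with "p" (0 to 1); they miss things now and then, are a little off and sometimes report something else, mostly with a low value. They report only what shows in the picture. A call takes as long as a camera call.
- search_frame(camera, label): "centre" ([column, row] in pixels, amid what is visible of it).
The state is a dict: "t": time; "joints": joint angles; "qvel": joint speeds; "tau": joint torques, N m; "eef_pos": TCP position; "tcp_rot": TCP orientation; "ft_force": force on the tool from outside, world axes, zero at the start; "moment": the same for the moment, N m; "opening": opening from 0.0 (shut) to 1.0 (fully open).
Only numpy, scipy, OpenCV 4.12 (cv2) and the standard library are available. Lean on these libraries where they do the work, as an engineer would, in place of code of your own. Each camera call takes 0.05 s, during which the arm holds its last target.

TASK

First lower every cover plate onto the bottle caddy, one to a bay, so that its two holes go over the bay's two pins and it lies flat on the deck. Then lay the straight front rail on the slats flush along the caddy's front edge, centred so that its end lies under the foot of the raised barrel latch. Finally knock the latch fully down with the mallet (not with the fingers), stand the mallet back on its head on the slats, and leave the other things where they are.

Things in the scene. Friction and masses are not known exactly. Their poses are not given: they have to be found in the camera images.
- caddy: Fixed steel bottle caddy; origin on the slats under the middle bay, x to its back, y left, z up. Deck 18 mm high, x -75 (straight front face) to +55, y +-155 mm. Per bay two pins, 10 mm wide, 30 mm either side of the bay's centre in y, 16 mm above the deck, tips tapered. Bottles 112 mm tall stand behind x = 54. Latch bracket at x -59 to -109, y -123 to -155, 82 mm high
- bay0 (a point): Centre of the right bay (y = -95 mm), on the deck, midway between its two pins; axes as the caddy's
- bay1 (a point): Centre of the middle bay, on the deck, midway between its two pins; axes as the caddy's
- bay2 (a point): Centre of the left bay (y = +95 mm), on the deck, midway between its two pins; axes as the caddy's
- rail_seat (a point): Point on the slats, 22 mm in front of the middle of the caddy's front face: where the rail's origin is when the rail lies flush and centred; axes as the caddy's
- latch (a joint): Vertical barrel latch, axis at caddy x -97, y -135 mm. 0 = raised, 0.014 m = fully down; about 8 N moves it, drag holds it. Brass bolt with a 32 mm wide round cap on top; below the barrel a flat foot, 24 mm wide, reaches left to caddy y -85 mm, its underside 28 mm above the slats when raised, 14 mm when down
- latch_cap (a point): Centre of the top of the latch's cap, which the mallet strikes: 108 mm above the slats when raised, 94 mm when down
- plate0: Wooden cover plate (two or three are there, alike), 74 mm in x, 86 mm in y, 10 mm thick, with two 13 mm round through holes at y = +-30 mm. On it in the middle a finger bar 14 mm in x, 40 mm in y, up to 46 mm above the plate's underside. Origin at the centre of the underside. It fits any bay, either way round
- plate1: Wooden cover plate (two or three are there, alike), 74 mm in x, 86 mm in y, 10 mm thick, with two 13 mm round through holes at y = +-30 mm. On it in the middle a finger bar 14 mm in x, 40 mm in y, up to 46 mm above the plate's underside. Origin at the centre of the underside. It fits any bay, either way round
- plate2: Wooden cover plate (two or three are there, alike), 74 mm in x, 86 mm in y, 10 mm thick, with two 13 mm round through holes at y = +-30 mm. On it in the middle a finger bar 14 mm in x, 40 mm in y, up to 46 mm above the plate's underside. Origin at the centre of the underside. It fits any bay, either way round
- rail: Front rail: a straight flat aluminium bar, 220 mm long in y, 44 mm wide in x, 12 mm thick, with a dark wooden grip along its middle, 16 mm in x, 90 mm in y, up to 56 mm above the underside. Origin at the centre of the underside. Either long edge may go against the caddy
- mallet: Mallet standing on its head: upright black rubber cylinder 50 mm in diameter and 60 mm tall, origin at the centre of its underside (the striking face), z up; a wooden handle 18 mm wide and 20 mm high sticks out level to -x, from 25 to 140 mm from the origin, centred 30 mm above the underside
- dish: Sage ceramic peanut dish, 110 mm wide, 35 mm tall; bystander, origin under its centre
- napkin_ring: Pewter napkin ring, 48 mm wide, 30 mm tall; bystander, origin under its centre
- key_fob: Brass key fob, 90 x 30 x 6 mm, lying flat; bystander, origin under its centre
- tealight: Green glass tealight holder, 70 mm wide, 60 mm tall; bystander, origin under its centre

How it is judged:
By the outcome, as a careful person would: the job done as asked, in the order asked, and still so for the second after the job is handed in, with the robot touching nothing.
Of plate0, plate1, plate2 only 2 to 3 are there at a start; the rules pass over those that are not, and their reading is None.
At some moment in a run one of plate0, plate1, plate2, rail may be knocked a few centimetres aside while the robot is not near it.
It also fails if it takes over 210 s, if anything falls off the work surface, if the arm or the gripper's body presses on something with over 40 N, if the wrist force passes 120 N, or if a joint passes its speed limit or range.

## Working session

There is one attempt and no reset: what is moved stays moved. The work goes in short steps, Python scripts to look and compute and a shell command to move; the robot and the scene stay as the last step left them, time stands still between calls to the robot, and variables do not carry over. Pictures are saved under pics/ and viewed, and the job is handed in when it is done.

```bash
ls; mkdir -p pics; python3 - <<'E'
from cell import env, viewer, ticket, search_frame
import cv2
s=env.state();print(s)
for n in ["side","top","wrist"]:
    p,d=viewer.read_camera(n);cv2.imwrite(f"pics/a_{n}.png",p)
    c=viewer.get_calibration(n);print(n,c)
E
```

```text
pics
{'t': 0.0, 'joints': array([ 1.19042562e+00,  4.91562422e-01,  1.55945401e+00, -3.15877861e-05,
        1.09174730e+00, -1.05607672e-01]), 'qvel': array([-5.75649853e-04,  3.22669005e-04, -1.14027470e-03,  9.92942545e-05,
        2.53098297e-03, -9.49808674e-05]), 'tau': array([-2.12748942e-03, -6.12645507e+01, -2.58165282e+01,  6.91944198e-02,
        4.84308321e-02, -1.26121913e-04]), 'eef_pos': array([169.49911783, 601.40128767, 291.65836267]), 'tcp_rot': array([-3.14042515e+00, -9.55862862e-05,  2.86684414e+00]), 'ft_force': array([-0.28514748,  0.36837464,  0.34389529]), 'moment': array([-0.00974793, -0.03796339,  0.02512181]), 'opening': 0.9967405314625873}
side {'fx': 390.31338816900086, 'fy': 390.31338816900086, 'cx': 278.0345045254909, 'cy': 204.41445563464245, 'k1': -0.05582871059095378, 'T': array([[ 8.76367821e-01, -3.22099855e-01,  3.58093739e-01,
         2.26772546e+02],
       [-4.81396859e-01, -5.62035444e-01,  6.72586964e-01,
        -7.04334266e+02],
       [-1.53787902e-02, -7.61818773e-01, -6.47607636e-01,
         7.25476668e+02],
       [ 0.00000000e+00,  
[... 324 characters left out ...]
02, -9.36102816e-03,
        -2.27035260e+01],
       [ 1.15227295e-02, -1.98147389e-01, -9.80104504e-01,
         1.11685306e+03],
       [ 0.00000000e+00,  0.00000000e+00,  0.00000000e+00,
         1.00000000e+00]])}
wrist {'fx': 306.5073415197238, 'fy': 306.5073415197238, 'cx': 279.0091214782691, 'cy': 211.2771667234048, 'k1': 0.009583725080676236, 'T': array([[ 2.70719905e-01,  9.23445352e-01,  2.71954803e-01,
         9.21004976e+01],
       [ 9.62658158e-01, -2.59711232e-01, -7.64156187e-02,
         6.23462151e+02],
       [ 6.40692434e-05,  2.82486739e-01, -9.59271202e-01,
         3.84477069e+02],
       [ 0.00000000e+00,  0.00000000e+00,  0.00000000e+00,
         1.00000000e+00]])}
```

View pics/a_top.png

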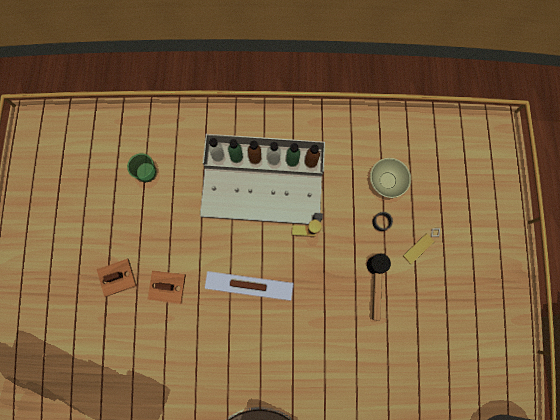

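View pics/a_side.png

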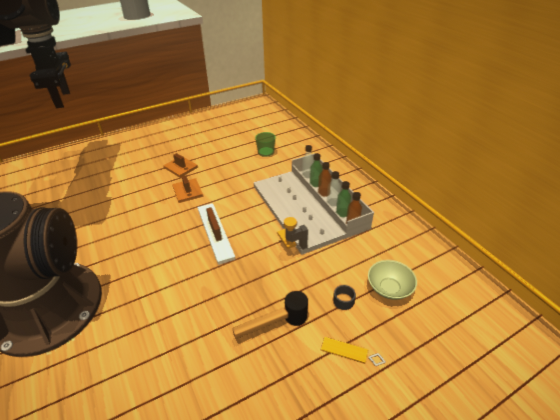

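View pics/a_wrist.png

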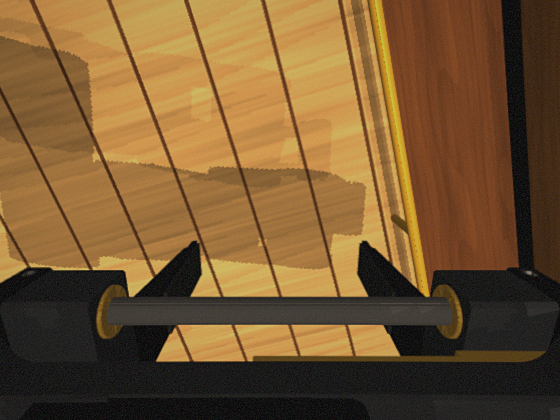

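```bash
cat > h.py <<'E'
from cell import env, viewer, ticket, search_frame
import cv2, numpy as np
np.set_printoptions(precision=2,suppress=True)
def rays(c,uv):
    uv=np.atleast_2d(np.asarray(uv,float))
    K=np.array([[c['fx'],0,c['cx']],[0,c['fy'],c['cy']],[0,0,1]])
    q=cv2.undistortPoints(uv[:,None,:],K,np.array([c['k1'],0,0,0.]))[:,0]
    return np.c_[q,np.ones(len(q))]
def onplane(c,uv,z):
    r=rays(c,uv)@c['T'][:3,:3].T; o=c['T'][:3,3]
    return o+r*((z-o[2])/r[:,2:3])
def proj(c,P):
    P=np.atleast_2d(np.asarray(P,float)); T=np.linalg.inv(c['T'])
    q=P@T[:3,:3].T+T[:3,3]
    K=np.array([[c['fx'],0,c['cx']],[0,c['fy'],c['cy']],[0,0,1]])
    return cv2.projectPoints(q,np.zeros(3),np.zeros(3),K,np.array([c['k1'],0,0,0.]))[0][:,0]
def cloud(c,d):
    h,w=d.shape; u,v=np.meshgrid(np.arange(w),np.arange(h))
    r=rays(c,np.c_[u.ravel(),v.ravel()])*d.reshape(-1,1)
    return (r@c['T'][:3,:3].T+c['T'][:3,3]).reshape(h,w,3)
def shot(n,f=None):
    c=viewer.get_calibration(n); p,d=viewer.read_camera(n)
    if f: cv2.imwrite(f"pics/{f}.png",p)
    return p,d,c
def go(x=None,y=None,z=None,yaw=None):
    """tool-axis shift in cm and turn needed from the present pose"""
    s=env.state(); e=s['eef_pos']; Y=s['tcp_rot'][2]
    x=e[0] if x is None else x; y=e[1] if y is None else y; z=e[2] if z is None else z
    t=0 if yaw is None else -((yaw-Y+np.pi)%(2*np.pi)-np.pi)
    d=np.array([x,y])-e[:2]
    tx=np.array([np.cos(Y),np.sin(Y)]); ty=np.array([np.sin(Y),-np.cos(Y)])
    print("at",e,"yaw %.3f"%Y,"| shift cm x %.2f y %.2f z %.2f | turn %.3f"%(d@tx/10,d@ty/10,-(z-e[2])/10,t))
    return t
E
python3 - <<'E'
from h import *
p,d,c=shot("top")
X=cloud(c,d)
# table height check
print("table z",np.median(X[330:380,250:400,2]))
for l in ["plate0","rail","mallet","latch","caddy","dish","napkin_ring","key_fob","tealight"]:
    for o in search_frame("top",l)[:4]:
        u=o['centre']; print(l,np.round(o['p'],2),np.round(u), X[int(u[1]),int(u[0])], onplane(c,u,0)[0])
# objects by height
m=((X[...,2]>7)&(d>0)).astype(np.uint8)
cv2.imwrite("pics/b_h.png",np.clip(X[...,2]*2,0,255).astype(np.uint8))
n,lab,st,ce=cv2.connectedComponentsWithStats(m)
for i in range(1,n):
    if st[i,4]>60: 
        q=X[lab==i]; print(st[i],q.mean(0),np.percentile(q[:,2],[5,50,99]))
big=cv2.resize(p[110:340,80:340],None,fx=3,fy=3,interpolation=cv2.INTER_CUBIC)[:600,:780]
cv2.imwrite("pics/b_zoom.png",cv2.resize(p[125:310,85:335],(800,592),interpolation=cv2.INTER_CUBIC))
E
```

```text
table z 0.7675056056132235
plate0 0.89 [113. 277.] [443.34 368.    45.98] [443.62 383.54   0.  ]
plate0 0.57 [164. 284.] [426.35 239.41  50.05] [427.14 249.3    0.  ]
rail 0.95 [247. 285.] [ 383.3   -22.7  1116.85] [429.96  35.38   0.  ]
mallet 0.9 [378. 271.] [ 463.01 -283.66   62.34] [ 467.21 -300.39    0.  ]
latch 0.65 [309. 228.] [ 562.34 -110.89  107.6 ] [ 580.13 -122.64    0.  ]
caddy 0.56 [262. 181.] [698.7    4.03  20.34] [704.01   3.18   0.  ]
dish 0.32 [263. 181.] [698.69  -1.21  20.59] [704.62  -1.61   0.  ]
napkin_ring 0.67 [384. 215.] [ 613.58 -317.29   11.12] [ 615.12 -322.65    0.  ]
key_fob 0.95 [422. 248.] [ 530.02 -416.73    7.53] [ 529.7  -421.51    0.  ]
tealight 0.65 [145. 167.] [737.06 316.22  12.33] [741.01 320.01   0.  ]
[   0   90  556  330 4104] [ 753.59 -275.99   63.89] [58.12 65.35 70.85]
[  200   134   125   103 10229] [697.19  -2.53  31.75] [ 10.56  19.75 113.95]
[127 153  30  29 507] [728.74 317.57  38.9 ] [ 8.08 41.77 64.23]
[ 371  157   40   41 1148] [ 715.22 -339.86   21.48] [ 8.12 19.97 39.31]
[373 212  20  20 170] [ 594.79 -311.26   23.9 ] [ 9.6  26.98 34.15]
[404 233  30  31 212] [ 529.93 -412.56    8.64] [ 7.15  8.33 11.61]
[367 253  24  68 797] [ 441.87 -288.06   46.78] [27.11 42.06 64.82]
[ 97 259  39  38 882] [442.08 372.63  15.01] [ 7.91 11.1  48.98]
[147 271  38  33 933] [421.54 240.55  14.52] [ 7.96 11.11 48.88]
[ 205  271   88   29 1492] [427.97  31.94  20.16] [ 9.87 13.55 59.17]
[230 409  59  11 425] [111.68   1.18  13.11] [ 9.6  13.06 17.78]
[489 414  39   6 138] [  99.74 -608.21   53.78] [ 11.76  49.92 122.92]
```

View pics/b_zoom.png

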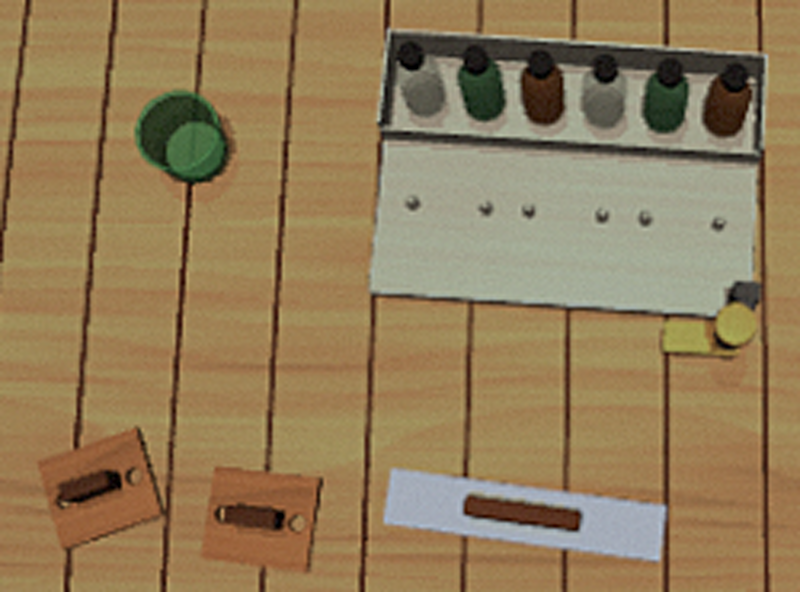

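View pics/b_h.png

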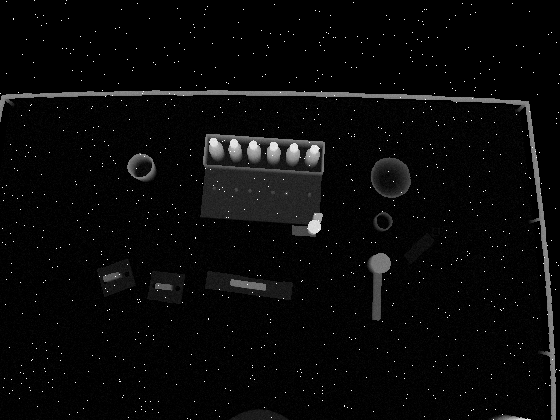

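```bash
cat >> h.py <<'E'
def rectpose(X,d,box,zlo,zhi):
    u0,v0,u1,v1=box; q=X[v0:v1,u0:u1].reshape(-1,3); q=q[(d[v0:v1,u0:u1].ravel()>0)&(q[:,2]>zlo)&(q[:,2]<zhi)]
    from scipy.spatial import cKDTree
    n=cKDTree(q[:,:2]).query(q[:,:2],k=6)[0][:,5]; q=q[n<np.median(n)*2]
    r=cv2.minAreaRect(q[:,:2].astype(np.float32)); return r,q
E
python3 - <<'E'
from h import *
p,d,c=shot("top"); X=cloud(c,d)
for nm,b,lo,hi in [("plateA",(92,254,142,304),6,16),("barA",(92,254,142,304),35,60),("plateB",(143,266,190,310),6,16),("barB",(143,266,190,310),35,60),("rail",(200,265,298,308),7,20),("grip",(200,265,298,308),40,70),("deck",(195,165,330,225),14,24),("head",(362,248,396,280),52,72),("handle",(362,278,396,325),30,55)]:
    r,q=rectpose(X,d,b,lo,hi); print(nm,np.array(r[0]),np.array(r[1]),"%.1f"%r[2],len(q),"med",np.median(q,0))
g=cv2.cvtColor(p,cv2.COLOR_BGR2GRAY)
Z=cv2.resize(p[180:232,195:330],None,fx=5.9,fy=5.9,interpolation=cv2.INTER_CUBIC);cv2.imwrite("pics/c_deck.png",Z)
E
```

```text
plateA [443.21 373.62] [75.6  86.99] 20.6 783 med [440.62 370.45  10.47]
barA [443.4  374.97] [14.53 38.49] 20.9 99 med [442.86 375.29  45.99]
plateB [421.99 241.39] [88.54 76.7 ] 83.9 845 med [419.76 239.25  10.55]
barB [421.2  241.14] [40.2  14.03] 84.8 96 med [421.46 239.78  46.07]
rail [428.93  31.74] [219.07  44.76] 83.0 1238 med [427.21  32.82  12.89]
grip [428.71  31.65] [86.82 16.24] 83.0 245 med [429.08  30.73  56.25]
deck [671.33   2.56] [309.25 155.58] 86.8 5548 med [658.54   4.43  18.7 ]
head [ 484.28 -294.74] [47.4  47.78] 0.4 320 med [ 482.95 -292.95   60.84]
handle [ 396.09 -287.75] [ 20.24 103.64] 87.2 338 med [ 395.53 -286.49   40.11]
```

View pics/c_deck.png

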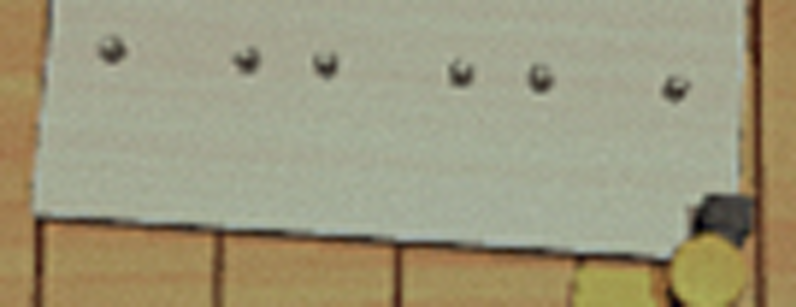

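```bash
python3 - <<'E'
from h import *
c=viewer.get_calibration("top")
z=np.array([(112,49),(247,60),(325,65),(461,74),(540,78),(676,88)],float)
uv=(z+.5)/5.9-.5+[195,180]
P=onplane(c,uv,30)[:,:2]; print(P)
b=np.array([125,65,30,-30,-65,-125.])
# fit P = o + b*(−sin,cos)
A=np.polyfit(b,P[:,0],1);B=np.polyfit(b,P[:,1],1); print("o",A[1],B[1],"dir",A[0],B[0],"yaw",np.degrees(np.arctan2(-A[0],B[0])))
f=(np.array([(40,216),(220,231),(400,241),(660,257)],float)+.5)/5.9-.5+[195,180]
F=onplane(c,f,18); print(F)
yaw=np.arctan2(-A[0],B[0]); ex=np.array([np.cos(yaw),np.sin(yaw)])
print("front x local",(F[:,:2]-[A[1],B[1]])@ex)
go(434,371,230,np.pi+np.radians(21-0))
go(434,371,230,np.radians(21))
E
```

```text
[[ 676.    126.38]
 [ 671.66   66.88]
 [ 669.8    32.64]
 [ 666.46  -26.95]
 [ 665.1   -61.55]
 [ 661.38 -121.16]]
o 668.4024405716142 2.705900347879288 dir 0.05672433580702523 0.9898200725712814 yaw -3.2799032815831914
[[ 603.26  156.75   18.  ]
 [ 597.54   77.52   18.  ]
 [ 594.04   -1.19   18.  ]
 [ 588.28 -114.77   18.  ]]
front x local [-73.85 -75.03 -74.02 -73.27]
at [169.57 601.56 292.28] yaw 2.867 | shift cm x -31.71 y -15.02 z 6.23 | turn -0.641
at [169.57 601.56 292.28] yaw 2.867 | shift cm x -31.71 y -15.02 z 6.23 | turn 2.500
```

```bash
python3 -m inch '{"hand":[1,1,1,1,1,1,1,1,1,1,1,1,1,1],"delta_pos":[[-3.96,-1.88,1],[-3.96,-1.88,1],[-3.96,-1.88,1],[-3.96,-1.88,1],[-3.96,-1.88,1],[-3.96,-1.88,1],[-3.96,-1.88,1],[-3.96,-1.88,1],[0,0,1],[0,0,1],[0,0,0],[0,0,0],[0,0,0],[0,0,0]],"turn":[0,0,0,0,0,0,0,0,-0.128,-0.128,-0.128,-0.128,-0.128,0]}'
python3 - <<'E'
from h import *
go(443.3,374.3,97,np.pi+np.radians(20.8))
p,d,c=shot("wrist","d_wrist")
E
```

```text
t: 2.1
eef_pos: [433.7, 370.9, 192.3]
tcp_rot: [3.142, 0.0, -2.775]
ft_force: [0.3, 0.1, 0.6]
opening: 1.0
at [433.74 370.87 192.27] yaw -2.775 | shift cm x -1.02 y -0.02 z 9.53 | turn 0.004
```

View pics/d_wrist.png

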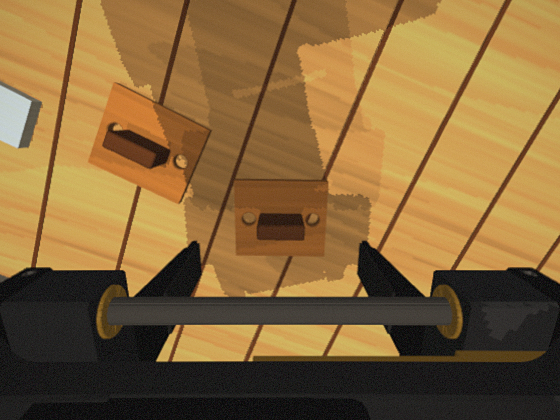

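The wrist view shows plate A square to the jaws at (281,220), plate B at (150,145). I'll measure plate A from wrist depth too.

```bash
python3 - <<'E'
from h import *
p,d,c=shot("wrist"); X=cloud(c,d)
for nm,b,lo,hi in [("A",(228,170,340,262),6,16),("barA",(250,200,312,246),38,55),("B",(80,75,220,210),6,16),("barB",(80,75,220,210),38,55)]:
    r,q=rectpose(X,d,b,lo,hi); print(nm,np.array(r[0]),np.array(r[1]),"%.1f"%r[2],len(q),"med",np.median(q,0))
# holes by pixel, top rim z=10
print(onplane(c,[(250,218),(312,218)],10))
E
```

```text
A [441.39 375.69] [74.84 87.1 ] 20.1 5539 med [433.31 373.01  10.33]
barA [440.91 375.77] [14.36 39.44] 19.3 859 med [439.73 375.52  46.09]
B [420.21 242.53] [86.41 75.01] 84.3 6815 med [410.65 244.92  10.25]
barB [420.13 242.87] [39.98 14.79] 83.4 1081 med [419.12 243.54  46.  ]
[[450.13 348.66  10.  ]
 [429.41 403.22  10.  ]]
```

```bash
python3 -m inch '{"hand":[1,1,1,1,1,0,0,0,0,0,0,0],"delta_pos":[[-0.87,0.18,1.5],[0,0,3],[0,0,3],[0,0,2.03],[0,0,0],[0,0,0],[0,0,0],[0,0,0],[0,0,0],[0,0,0],[0,0,0],[0,0,0]],"turn":[0.01,0,0,0,0,0,0,0,0,0,0,0]}'
```

```text
t: 3.4
eef_pos: [441.2, 375.6, 97.1]
tcp_rot: [3.142, 0.0, -2.786]
ft_force: [-0.3, -0.6, -0.1]
opening: 0.469
```

```bash
python3 -m inch '{"hand":[0,0,0,0],"delta_pos":[[0,0,0],[0,0,0],[0,0,0],[0,0,0]],"turn":[0,0,0,0]}'; python3 -m inch '{"hand":[0,0,0,0,0],"delta_pos":[[0,0,-1],[0,0,-3],[0,0,-3],[0,0,-3],[0,0,0]],"turn":[0,0,0,0,0]}'
python3 - <<'E'
from h import *
p,d,c=shot("wrist","e_wrist")
s=env.state();print(s['ft_force'],s['moment'],s['opening'])
go(*(np.array([668.4,2.7])+98*np.array([0.0572,0.998])-60*np.array([.998,-.057])),None,np.pi-0.0573)
E
```

```text
t: 3.8
eef_pos: [441.2, 375.6, 97.0]
tcp_rot: [3.142, 0.0, -2.786]
ft_force: [-0.8, -1.3, 2.0]
opening: 0.42
t: 4.3
eef_pos: [442.0, 376.3, 201.1]
tcp_rot: [3.14, 0.006, -2.786]
ft_force: [0.4, 0.0, -1.7]
opening: 0.419
[-0.81  0.11 -1.67] [ 0.14 -0.01 -0.01] 0.4189988567732054
at [441.46 375.9  199.  ] yaw -2.786 | shift cm x -6.73 y -31.51 z -0.00 | turn 0.413
```

View pics/e_wrist.png

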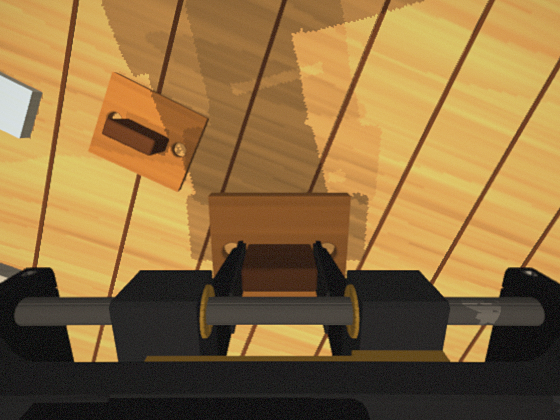

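```bash
python3 - <<'E'
from h import *
go(564,103.8,175,np.pi-0.0573)
E
```

```text
at [441.46 375.9  199.  ] yaw -2.786 | shift cm x -2.02 y -29.77 z 2.40 | turn 0.413
```

```bash
python3 -m inch '{"hand":[0,0,0,0,0,0,0,0,0,0,0,0,0],"delta_pos":[[-0.25,-2,0.2],[-0.25,-4,0.3],[-0.25,-4,0.3],[-0.25,-4,0.3],[-0.25,-4,0.3],[-0.25,-4,0.3],[-0.25,-4,0.3],[-0.27,-3.77,0.4],[0,0,0],[0,0,0],[0,0,0],[0,0,0],[0,0,0]],"turn":[0,0,0,0,0,0,0,0,0.14,0.14,0.133,0,0]}'
python3 - <<'E'
from h import *
p,d,c=shot("wrist","f_wrist"); print(env.state()['eef_pos'],env.state()['tcp_rot'])
E
```

```text
t: 5.65
eef_pos: [563.3, 103.6, 172.3]
tcp_rot: [-3.142, -0.001, 3.088]
ft_force: [-0.0, -0.1, -1.4]
opening: 0.419
[563.41 103.6  172.41] [-3.14 -0.    3.09]
```

View pics/f_wrist.png

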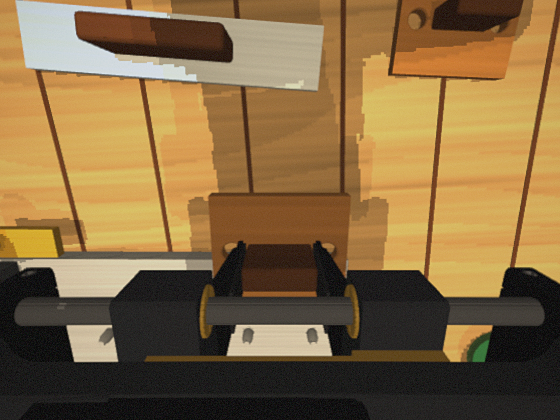

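The held plate hides what's straight ahead; bay2's pins show at (247,335) and (312,335). Moving over bay1 should put the side bays' pins in clear view on either side.

```bash
python3 -m inch '{"hand":[0,0,0,0,0,0],"delta_pos":[[-2,-2,0],[-3.5,-3.75,0],[-3.5,-3.75,0],[0,0,0],[0,0,0],[0,0,0]],"turn":[0,0,0,0,0,0]}'
python3 - <<'E'
from h import *
p,d,c=shot("wrist","g_wrist"); print(env.state()['eef_pos'],env.state()['tcp_rot'])
pp=proj(c,[[668.4+b*.0567,2.7+b*.9984,34] for b in (125,65,30,-30,-65,-125)]);print(pp)
E
```

```text
t: 6.3
eef_pos: [645.6, 6.2, 172.6]
tcp_rot: [3.141, -0.001, 3.086]
ft_force: [-1.0, -0.3, -0.3]
opening: 0.422
[645.64   6.5  172.79] [ 3.14 -0.    3.09]
[[428.51 252.99]
 [355.02 252.86]
 [312.26 252.8 ]
 [238.99 252.74]
 [196.18 252.73]
 [122.52 252.74]]
```

View pics/g_wrist.png

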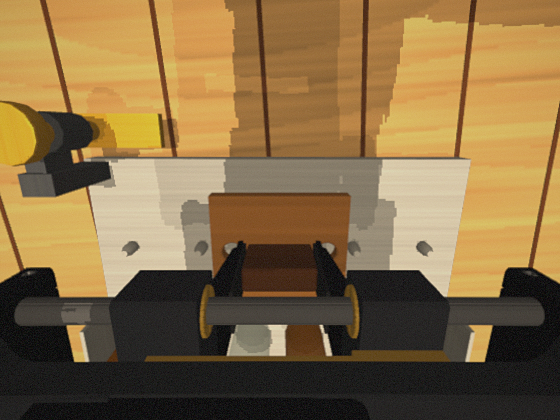

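```bash
python3 - <<'E'
import cv2,numpy as np
p=cv2.imread("pics/g_wrist.png")
a=p[232:264,110:220];b=p[232:264,340:450]
z=lambda q:cv2.resize(q,None,fx=7,fy=7,interpolation=cv2.INTER_CUBIC)
cv2.imwrite("pics/g_z.png",np.vstack([z(a),z(b)]))
E
```

```text
(no output)
```

View pics/g_z.png

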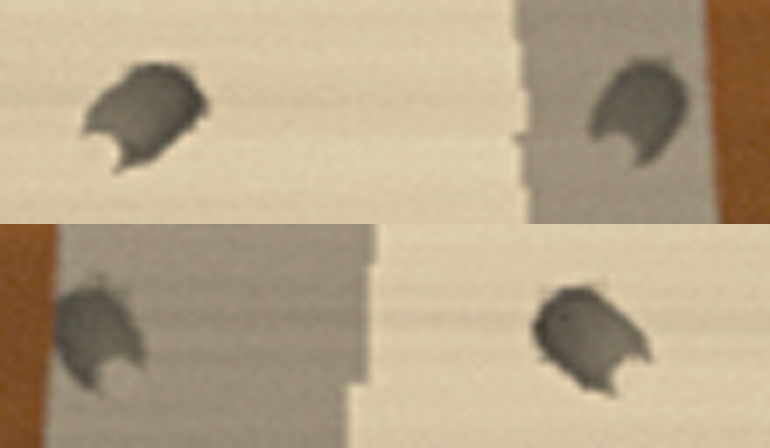

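```bash
cat >> h.py <<'E'
def pinov(p,c,o,yaw,bs,box,f=7,zs=((18,5,(0,0,255)),(29,5,(0,255,0)),(34,2,(255,0,0)))):
    u0,v0,u1,v1=box; Z=cv2.resize(p[v0:v1,u0:u1],None,fx=f,fy=f,interpolation=cv2.INTER_CUBIC)
    t=np.linspace(0,2*np.pi,40)
    for b in bs:
        x=o[0]-b*np.sin(yaw);y=o[1]+b*np.cos(yaw)
        for z,r,col in zs:
            q=proj(c,np.c_[x+r*np.cos(t),y+r*np.sin(t),z+0*t]); q=((q-[u0,v0]+.5)*f-.5).astype(np.int32)
            cv2.polylines(Z,[q],True,col,1)
    return Z
E
python3 - <<'E'
from h import *
c=viewer.get_calibration("wrist");p=cv2.imread("pics/g_wrist.png"); print(env.state()['t'])
o=(668.4,4.2);yaw=-.0573
cv2.imwrite("pics/g_z2.png",np.vstack([pinov(p,c,o,yaw,(-65,-125),(110,232,220,264)),pinov(p,c,o,yaw,(65,125),(340,232,450,264))]))
E
```

```text
6.35
```

View pics/g_z2.png

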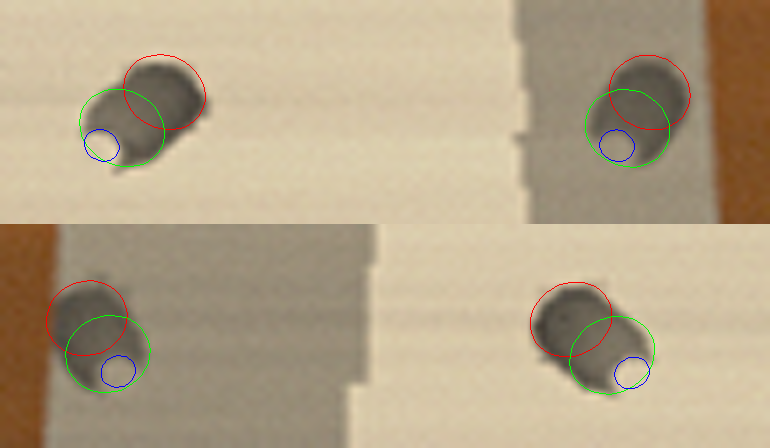

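```bash
python3 - <<'E'
from h import *
c=viewer.get_calibration("wrist");p,d,c=shot("wrist"); X=cloud(c,d)
s=env.state();e=s['eef_pos'];Y=s['tcp_rot'][2];print(e,Y)
R=np.array([[np.cos(Y),np.sin(Y)],[np.sin(Y),-np.cos(Y)]])
q=X[190:240,195:365].reshape(-1,3);print("plate z",np.median(q[(q[:,2]>60)&(q[:,2]<100)][:,2]))
for z in (e[2]-87,):
  P=onplane(c,[(209.5,194),(280,194.3),(349.5,194),(231,247),(328,247)],z); print((P[:,:2]-e[:2])@R.T)
cv2.imwrite("pics/g_h.png",cv2.resize(p[185:300,200:360],None,fx=5,fy=5,interpolation=cv2.INTER_CUBIC))
o=np.array([669.0,4.5]);yaw=-.0573
for b in (0,95):
  go(o[0]-b*np.sin(yaw),o[1]+b*np.cos(yaw),None,np.pi+yaw)
E
```

```text
[645.74   6.56 172.97] 3.0858018753234995
plate z 86.02548141829769
[[ 38.52 -41.35]
 [ 38.36   0.97]
 [ 38.55  42.7 ]
 [  4.19 -29.94]
 [  4.2   31.36]]
at [645.74   6.56 172.97] yaw 3.086 | shift cm x -2.33 y -0.08 z -0.00 | turn 0.002
at [645.74   6.56 172.97] yaw 3.086 | shift cm x -2.35 y 9.42 z -0.00 | turn 0.002
```

View pics/g_h.png

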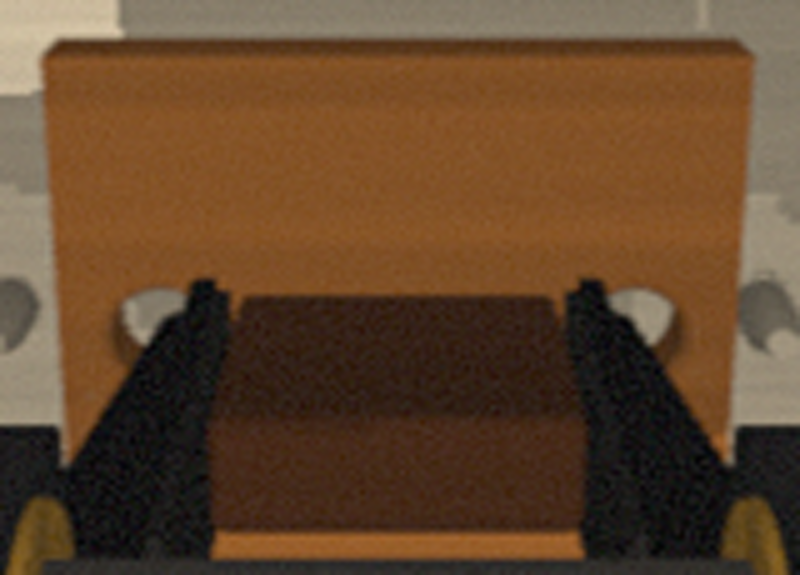

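```bash
python3 -m inch '{"hand":[0,0,0,0,0,0,0,0],"delta_pos":[[-0.6,2.36,0],[-0.6,3.5,0],[-0.6,3.5,0],[-0.55,0,1],[0,0,1],[0,0,1],[0,0,0],[0,0,0]],"turn":[0,0,0,0,0,0,0,0]}'
python3 - <<'E'
from h import *
go(674.4,98.7,115,np.pi-.0573)
p,d,c=shot("wrist","i_wrist")
cv2.imwrite("pics/i_h.png",cv2.resize(p[185:300,200:360],None,fx=5,fy=5,interpolation=cv2.INTER_CUBIC))
E
```

```text
t: 7.2
eef_pos: [675.0, 96.8, 142.7]
tcp_rot: [-3.142, -0.001, 3.083]
ft_force: [-0.9, -0.3, -1.6]
opening: 0.418
at [675.    96.81 142.66] yaw 3.083 | shift cm x 0.07 y 0.19 z 2.77 | turn -0.001
```

View pics/i_h.png

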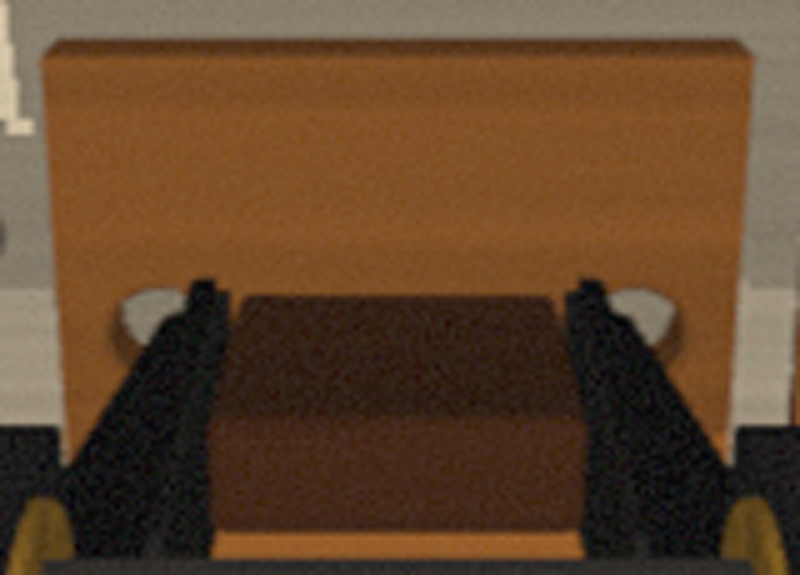

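```bash
python3 -m inch '{"hand":[0,0,0],"delta_pos":[[0.07,0.19,0.4],[0,0,0],[0,0,0]],"turn":[0,0,0]}'
python3 - <<'E'
from h import *
go(674.4,98.7,115,np.pi-.0573)
E
```

```text
t: 7.55
eef_pos: [674.6, 99.5, 139.0]
tcp_rot: [3.142, 0.0, 3.084]
ft_force: [-0.9, -0.5, -0.6]
opening: 0.421
at [674.61  99.52 139.04] yaw 3.084 | shift cm x 0.02 y -0.08 z 2.40 | turn -0.000
```

```bash
python3 -m inch '{"hand":[0,0,0,0,0,0,0],"delta_pos":[[0.02,-0.06,0.4],[0,0,0.4],[0,0,0.4],[0,0,0.4],[0,0,0.4],[0,0,0.35],[0,0,0]],"turn":[0,0,0,0,0,0,0]}'
python3 - <<'E'
from h import *
go(674.4,98.7,115,np.pi-.0573)
s=env.state();print(s['ft_force'],s['moment'])
p,d,c=shot("wrist","j_wrist")
cv2.imwrite("pics/j_h.png",cv2.resize(p[185:300,200:360],None,fx=5,fy=5,interpolation=cv2.INTER_CUBIC))
E
```

```text
t: 8.25
eef_pos: [674.4, 98.9, 115.1]
tcp_rot: [3.142, -0.0, 3.084]
ft_force: [-0.1, -0.2, -1.3]
opening: 0.418
at [674.37  98.95 115.15] yaw 3.084 | shift cm x -0.00 y -0.02 z 0.01 | turn -0.000
[-0.07 -0.18 -1.35] [ 0.03 -0.01 -0.04]
```

View pics/j_h.png

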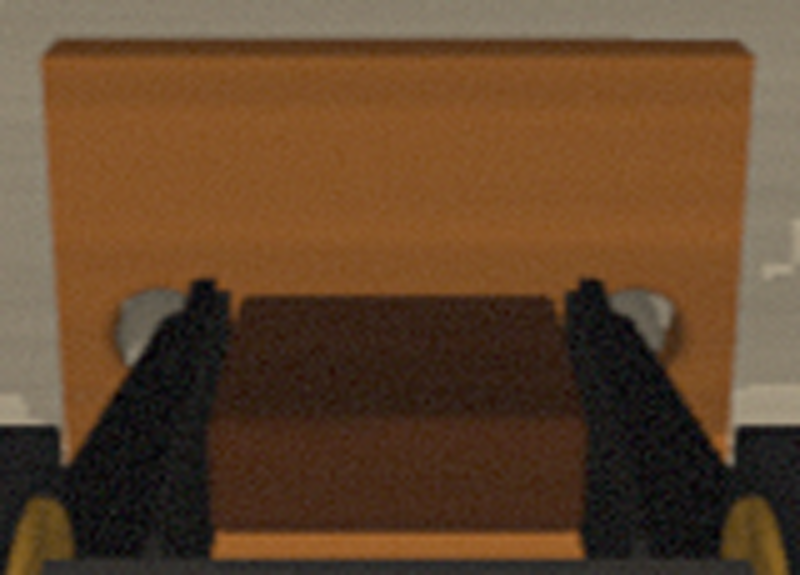

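No contact force on the way down, and the pin tips show in both holes. Release and rise.

```bash
python3 -m inch '{"hand":[0,0.6,0.8,0.9,0.9,0.9,0.9,0.9,0.9],"delta_pos":[[0,0,0.05],[0,0,0],[0,0,0],[0,0,0],[0,0,-2],[0,0,-3],[0,0,-3],[0,0,-3],[0,0,0]],"turn":[0,0,0,0,0,0,0,0,0]}'
python3 - <<'E'
from h import *
p,d,c=shot("wrist","k_wrist");X=cloud(c,d)
for b,lo,hi in [((190,150,370,262),24,34),((190,150,370,290),55,75)]:
    try:
        r,q=rectpose(X,d,b,lo,hi);print(r,np.median(q,0))
    except Exception as e: print(e)
p,d,c=shot("top","k_top"); X=cloud(c,d)
for nm,b,lo,hi in [("plateB",(143,266,190,310),6,16),("rail",(200,265,298,308),7,20)]:
    r,q=rectpose(X,d,b,lo,hi); print(nm,r)
E
```

```text
t: 9.2
eef_pos: [675.5, 99.1, 229.4]
tcp_rot: [3.141, 0.007, 3.084]
ft_force: [0.4, 0.0, 0.3]
opening: 0.897
((682.8826904296875, 91.46033477783203), (133.9071044921875, 92.24534606933594), 86.68640899658203) [668.52  98.32  28.37]
((710.3289184570312, 90.2103042602539), (133.01956176757812, 87.4725341796875), 87.06920623779297) [675.06 101.59  63.72]
plateB ((0.0, 0.0), (0.0, 0.0), 0.0)
rail ((424.3380126953125, -3.34808349609375), (150.2119903564453, 44.365108489990234), 83.01519775390625)
  return _methods._mean(a, axis=axis, dtype=dtype,
  ret = ret.dtype.type(ret / rcount)
```

View pics/k_wrist.png

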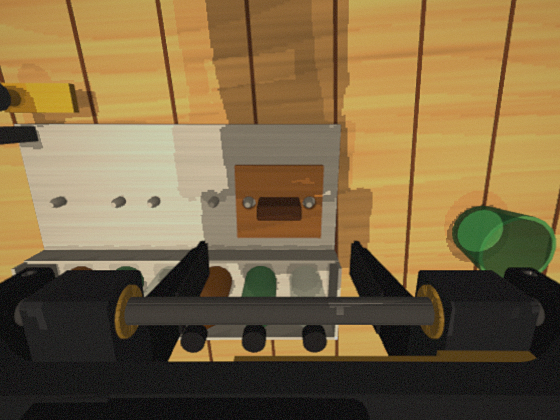

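View pics/k_top.png

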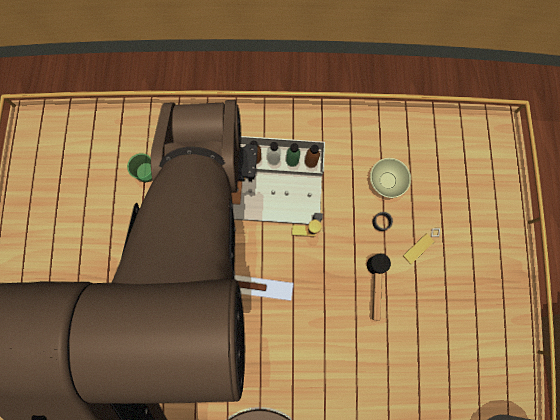

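Plate A is seated: top face at z≈28, both pins through, at (280,200) in the wrist view. Next plate B.

```bash
python3 - <<'E'
from h import *
go(412,242.5,190,np.pi-.105)
E
```

```text
at [674.32  98.93 225.33] yaw 3.084 | shift cm x 27.02 y 12.82 z 3.53 | turn 0.047
```

```bash
python3 -m inch '{"hand":[0.9,0.9,0.9,0.9,0.9,0.9,0.9,0.9,0.9,0.9,0.9],"delta_pos":[[2,1,0],[3.9,1.85,0.3],[3.9,1.85,0.4],[3.9,1.85,0.4],[3.9,1.85,0.4],[3.9,1.85,0.5],[3.9,1.85,0.7],[1.62,0.72,0.8],[0,0,0],[0,0,0],[0,0,0]],"turn":[0,0,0,0,0,0,0,0,0.047,0,0]}'
python3 - <<'E'
from h import *
p,d,c=shot("wrist","l_wrist");X=cloud(c,d)
for nm,b,lo,hi in [("B",(228,165,345,270),6,16),("barB",(250,190,320,260),38,55)]:
    r,q=rectpose(X,d,b,lo,hi); print(nm,np.array(r[0]),np.array(r[1]),"%.1f"%r[2],len(q),"med",np.median(q,0))
    go(r[0][0],r[0][1],97,np.pi-np.radians(90-r[2]))
E
```

```text
t: 10.4
eef_pos: [412.1, 242.4, 189.4]
tcp_rot: [-3.141, -0.001, 3.038]
ft_force: [-0.8, 0.5, -0.1]
opening: 0.895
B [420.2  242.61] [87.09 74.42] 84.3 5638 med [410.38 243.13  10.34]
at [412.22 242.32 189.51] yaw 3.037 | shift cm x -0.79 y 0.11 z 9.25 | turn -0.004
barB [419.63 242.97] [39.74 13.71] 84.0 861 med [418.34 243.2   46.09]
at [412.22 242.32 189.51] yaw 3.037 | shift cm x -0.73 y 0.14 z 9.25 | turn 0.001
```

View pics/l_wrist.png

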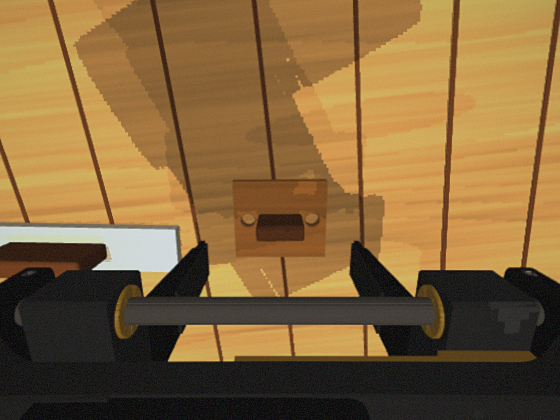

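```bash
python3 -m inch '{"hand":[0.9,0.9,0.9,0.9,0.9,0,0,0,0,0,0,0,0,0,0,0,0,0,0,0],"delta_pos":[[-0.76,0.08,1.5],[0,0,3],[0,0,3],[0,0,1.75],[0,0,0],[0,0,0],[0,0,0],[0,0,0],[0,0,0],[0,0,0],[0,0,0],[0,0,0],[0,0,0],[0,0,0],[0,0,0],[0,0,-1],[0,0,-2.5],[0,0,-2.5],[0,0,-1.5],[0,0,0]],"turn":[0,0,0,0,0,0,0,0,0,0,0,0,0,0,0,0,0,0,0,0]}'
python3 - <<'E'
from h import *
go(645,3.9,175,np.pi-.0573)
E
```

```text
t: 12.45
eef_pos: [420.1, 242.7, 174.4]
tcp_rot: [3.14, 0.003, 3.037]
ft_force: [0.2, -0.8, -2.6]
opening: 0.416
at [420.1  242.73 174.38] yaw 3.037 | shift cm x -24.86 y -21.40 z -0.06 | turn -0.047
```

```bash
python3 -m inch '{"hand":[0,0,0,0,0,0,0,0,0,0,0,0],"delta_pos":[[-1.86,-1.4,0],[-3.5,-3,0],[-3.5,-3,0],[-3.5,-3,0],[-3.5,-3,0],[-3.5,-3,0],[-3.5,-3,0],[-2,-2,0],[0,0,0],[0,0,0],[0,0,0],[0,0,0]],"turn":[0,0,0,0,0,0,0,0,-0.047,0,0,0]}'
python3 - <<'E'
from h import *
p,d,c=shot("wrist","m_wrist"); s=env.state();e=s['eef_pos'];Y=s['tcp_rot'][2];print(e,Y)
o=(669.0,4.5);yaw=-.0573
cv2.imwrite("pics/m_z2.png",np.vstack([pinov(p,c,o,yaw,(-65,-125),(110,232,220,264)),pinov(p,c,o,yaw,(65,125),(340,232,450,264))]))
cv2.imwrite("pics/m_h.png",cv2.resize(p[185:300,200:360],None,fx=5,fy=5,interpolation=cv2.INTER_CUBIC))
go(669,3.9,115,np.pi+yaw)
E
```

```text
t: 13.65
eef_pos: [644.1, 4.3, 172.1]
tcp_rot: [3.141, -0.001, 3.084]
ft_force: [-0.1, 0.7, -1.6]
opening: 0.42
[644.21   4.34 172.3 ] 3.0839171497868345
at [644.21   4.34 172.3 ] yaw 3.084 | shift cm x -2.48 y 0.10 z 5.73 | turn -0.000
```

View pics/m_z2.png

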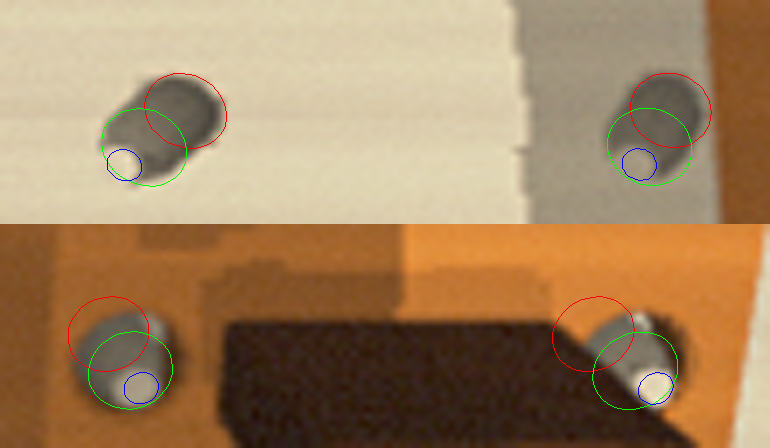

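View pics/m_h.png

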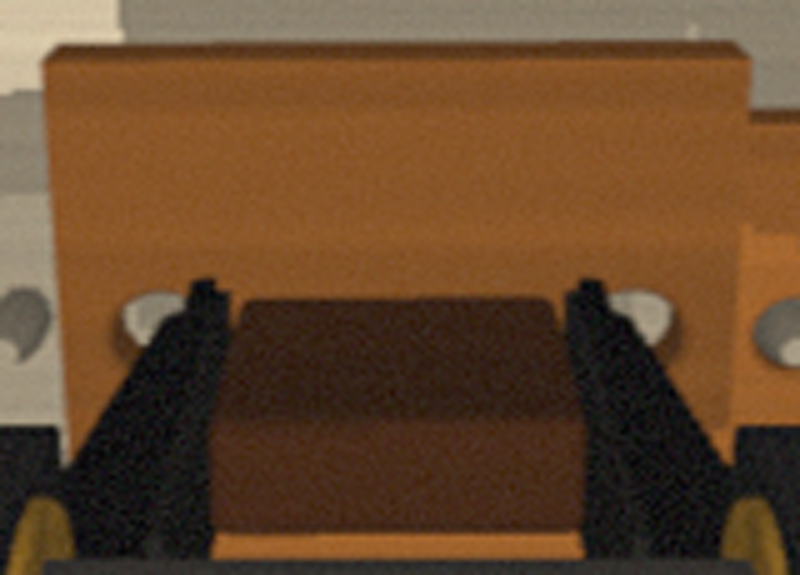

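```bash
python3 -m inch '{"hand":[0,0,0,0,0,0,0,0],"delta_pos":[[-1.2,0.06,0],[-1.25,0,0.5],[0,0,1],[0,0,1],[0,0,0.8],[0,0,0],[0,0,0],[0,0,0]],"turn":[0,0,0,0,0,0,0,0]}'
python3 - <<'E'
from h import *
go(669.0,4.1,115,np.pi-.0573)
E
```

```text
t: 14.5
eef_pos: [669.1, 2.9, 139.8]
tcp_rot: [3.142, 0.001, 3.084]
ft_force: [-0.0, -0.2, -1.9]
opening: 0.422
at [669.07   2.91 139.79] yaw 3.084 | shift cm x 0.01 y 0.12 z 2.48 | turn -0.001
```

```bash
python3 -m inch '{"hand":[0,0,0,0],"delta_pos":[[0,0.1,0.2],[0,0,0],[0,0,0],[0,0,0]],"turn":[0,0,0,0]}'
python3 - <<'E'
from h import *
go(669.0,4.0,115,np.pi-.0573)
E
```

```text
t: 14.9
eef_pos: [669.1, 3.9, 137.5]
tcp_rot: [3.142, 0.0, 3.084]
ft_force: [0.6, 0.1, -1.9]
opening: 0.421
at [669.12   3.88 137.53] yaw 3.084 | shift cm x 0.01 y 0.01 z 2.25 | turn -0.000
```

```bash
python3 -m inch '{"hand":[0,0,0,0,0,0,0,0],"delta_pos":[[0,0,0.4],[0,0,0.4],[0,0,0.4],[0,0,0.4],[0,0,0.4],[0,0,0.25],[0,0,0],[0,0,0]],"turn":[0,0,0,0,0,0,0,0]}'
python3 - <<'E'
from h import *
go(669.0,4.0,115,np.pi-.0573)
p,d,c=shot("wrist","n_wrist")
cv2.imwrite("pics/n_h.png",cv2.resize(p[185:300,200:360],None,fx=5,fy=5,interpolation=cv2.INTER_CUBIC))
E
```

```text
t: 15.7
eef_pos: [669.0, 3.9, 115.6]
tcp_rot: [3.142, 0.0, 3.084]
ft_force: [-4.6, 0.9, 6.4]
opening: 0.417
at [668.99   3.9  115.61] yaw 3.084 | shift cm x -0.00 y 0.01 z 0.06 | turn -0.000
```

View pics/n_h.png

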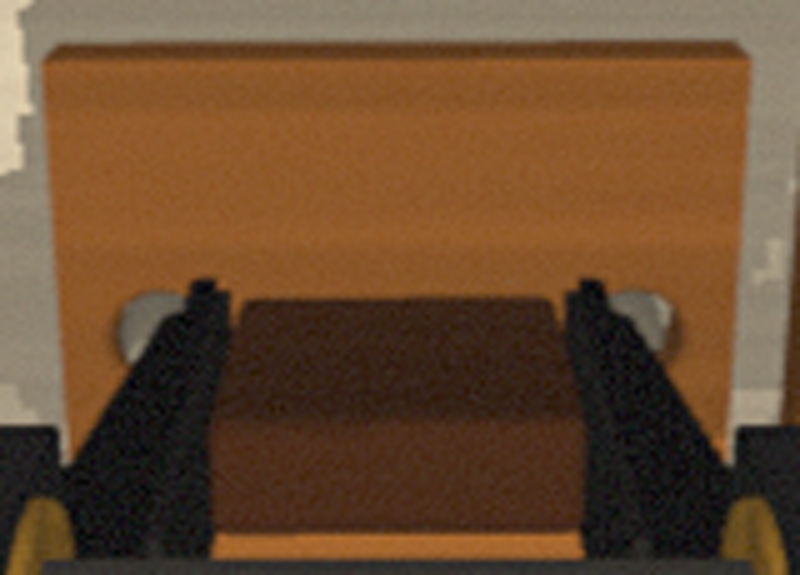

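```bash
python3 -m inch '{"hand":[0.3,0.6,0.8,0.9,0.9,0.9,0.9,0.9,0.9],"delta_pos":[[0,0,0.0],[0,0,0],[0,0,0],[0,0,0],[0,0,-2],[0,0,-3],[0,0,-3],[0,0,-3],[0,0,0]],"turn":[0,0,0,0,0,0,0,0,0]}'
python3 - <<'E'
from h import *
p,d,c=shot("wrist","o_wrist");X=cloud(c,d)
print("plate B z",np.median(X[170:185,240:320,2]),"left/right",np.median(X[170:235,238:250,2]),np.median(X[170:235,310:320,2]), "far",np.median(X[225:235,250:310,2]))
E
```

```text
t: 16.65
eef_pos: [670.3, 3.8, 229.1]
tcp_rot: [-3.141, 0.007, 3.084]
ft_force: [-0.0, -0.1, 0.0]
opening: 0.897
plate B z 28.327405198487185 left/right 28.311890216509596 28.346522044352923 far 28.43591679482705
```

View pics/o_wrist.png

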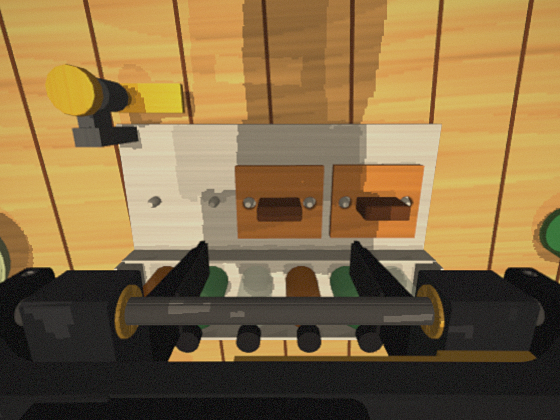

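Both plates lie flat (z≈28.3 all round); no third plate shows in any view. Now the rail.

```bash
python3 - <<'E'
from h import *
go(428.9,25,190,np.pi/2-.122)
E
python3 -m inch '{"hand":[0.9,0.9,0.9,0.9,0.9,0.9,0.9,0.9,0.9,0.9,0.9,0.9,0.9,0.9,0.9,0.9,0.9,0.9,0.9],"delta_pos":[[2,-0.2,0],[4,-0.2,0.5],[4.5,-0.2,0.5],[4.5,-0.2,0.5],[4.5,-0.2,0.6],[4,-0.2,1],[0.3,0,0.6],[0,0,0],[0,0,0],[0,0,0],[0,0,0],[0,0,0],[0,0,0],[0,0,0],[0,0,0],[0,0,0],[0,0,0],[0,0,0],[0,0,0]],"turn":[0,0,0,0,0,0,0,0.15,0.15,0.15,0.15,0.15,0.15,0.15,0.15,0.15,0.15,0.135,0]}'
python3 - <<'E'
from h import *
go(428.9,25,190,np.pi/2-.122)
p,d,c=shot("wrist","q_wrist")
E
```

```text
at [669.58   3.87 226.75] yaw 3.084 | shift cm x 24.15 y 0.72 z 3.68 | turn 1.635
t: 18.6
eef_pos: [431.1, 5.6, 187.2]
tcp_rot: [-3.141, -0.0, 1.447]
ft_force: [-0.2, -0.7, -0.4]
opening: 0.898
at [431.11   5.65 187.21] yaw 1.447 | shift cm x 1.89 y -0.46 z -0.28 | turn -0.002
```

View pics/q_wrist.png

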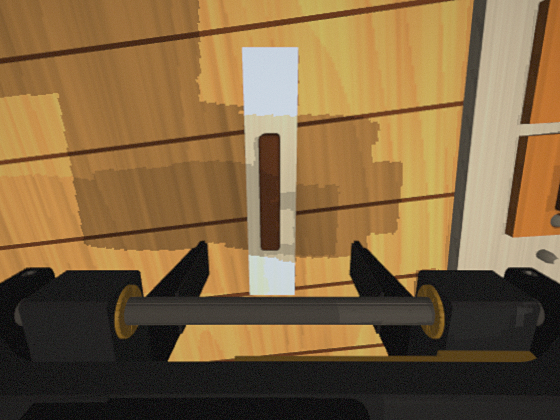

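```bash
python3 - <<'E'
from h import *
p,d,c=shot("wrist");X=cloud(c,d)
for nm,b,lo,hi in [("rail",(225,30,320,296),7,18),("grip",(245,120,295,262),48,65)]:
    r,q=rectpose(X,d,b,lo,hi); print(nm,np.array(r[0]),np.array(r[1]),"%.1f"%r[2],len(q),"med",np.median(q,0))
    ang=np.radians(r[2]); 
go(428.9,31.7,104,np.pi/2-.122)
E
```

```text
rail [426.37  32.24] [220.6  45. ] 83.0 10103 med [430.69  67.57  12.2 ]
grip [426.3   32.65] [88.73 16.01] 83.3 2418 med [427.1   36.37  55.97]
at [431.     5.64 187.43] yaw 1.453 | shift cm x 2.56 y -0.52 z 8.34 | turn 0.004
```

```bash
python3 -m inch '{"hand":[0.9,0.9,0.9,0.9,0.9,0,0,0,0,0,0,0,0,0,0,0,0,0,0,0],"delta_pos":[[1.5,-0.6,0.34],[1.08,0,2.5],[0,0,3],[0,0,2.5],[0,0,0],[0,0,0],[0,0,0],[0,0,0],[0,0,0],[0,0,0],[0,0,0],[0,0,0],[0,0,0],[0,0,0],[0,0,0],[0,0,0],[0,0,0],[0,0,0],[0,0,0],[0,0,0]],"turn":[0,0,0,0,0,0,0,0,0,0,0,0,0,0,0,0,0,0,0,0]}'
```

```text
t: 20.7
eef_pos: [427.8, 32.0, 104.5]
tcp_rot: [-3.141, -0.0, 1.449]
ft_force: [-2.2, 0.9, -0.3]
opening: 0.164
```

```bash
python3 -m inch '{"hand":[0,0,0,0],"delta_pos":[[0,0,-1],[0,0,-2],[0,0,-1],[0,0,0]],"turn":[0,0,0,0]}'
python3 - <<'E'
from h import *
go(562.8,55.2,134,np.pi/2-.0573)
E
```

```text
t: 21.1
eef_pos: [428.5, 32.0, 145.9]
tcp_rot: [3.138, -0.0, 1.449]
ft_force: [0.1, 1.7, -3.8]
opening: 0.167
at [428.54  31.97 145.86] yaw 1.449 | shift cm x 3.94 y 13.04 z 1.19 | turn -0.065
```

```bash
python3 -m inch '{"hand":[0,0,0,0,0,0,0,0],"delta_pos":[[0.8,2,0],[0.8,3,0],[0.8,3,0],[0.8,3,0.2],[0.74,2.04,0.5],[0,0,0.5],[0,0,0],[0,0,0]],"turn":[0,0,0,0,0,-0.065,0,0]}'
python3 - <<'E'
from h import *
go(562.8,55.2,106,np.pi/2-.0573)
p,d,c=shot("wrist","r_wrist")
p,d,c=shot("side","r_side")
E
```

```text
t: 21.9
eef_pos: [561.7, 55.2, 132.0]
tcp_rot: [-3.14, -0.0, 1.512]
ft_force: [0.5, 0.3, -3.2]
opening: 0.169
at [561.66  55.21 131.95] yaw 1.512 | shift cm x 0.01 y 0.11 z 2.60 | turn -0.001
```

View pics/r_wrist.png

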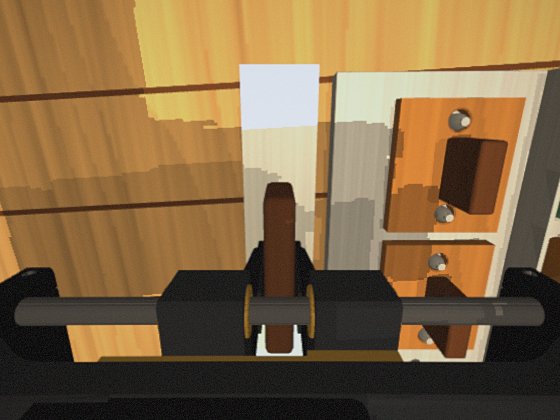

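View pics/r_side.png

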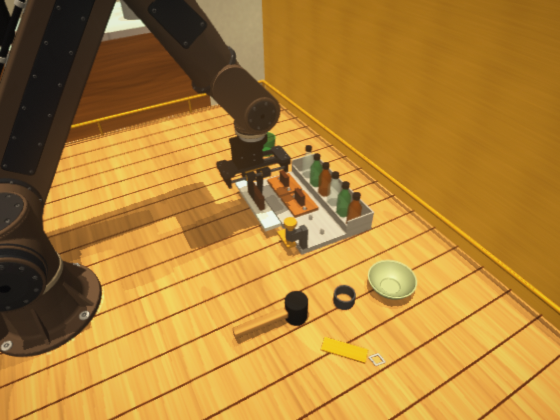

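```bash
python3 -m inch '{"hand":[0,0,0,0,0],"delta_pos":[[0,0,1],[0,0,1],[0,0,0.5],[0,0,0],[0,0,0]],"turn":[0,0,0,0,0]}'
python3 - <<'E'
from h import *
p,d,c=shot("wrist","s_wrist");X=cloud(c,d)
s=env.state();e=s['eef_pos'];Y=s['tcp_rot'][2];print(e,Y,s['ft_force'])
R=np.array([[np.cos(Y),np.sin(Y)],[np.sin(Y),-np.cos(Y)]])
zr=np.median(X[100:170,255:300,2]);print("rail top z",zr, "far/near",np.median(X[75:90,255:300,2]),np.median(X[160:175,255:300,2]))
cv2.imwrite("pics/s_z.png",cv2.resize(p[50:180,220:380],None,fx=4.5,fy=4.5,interpolation=cv2.INTER_CUBIC))
E
```

```text
t: 22.5
eef_pos: [562.2, 55.2, 107.3]
tcp_rot: [-3.141, -0.0, 1.514]
ft_force: [-0.4, -0.5, -3.2]
opening: 0.167
[562.31  55.23 107.58] 1.5137423895601048 [ 0.24 -0.16 -3.84]
rail top z 15.083876553470091 far/near 15.09491974994782 15.051869526510359
```

View pics/s_z.png

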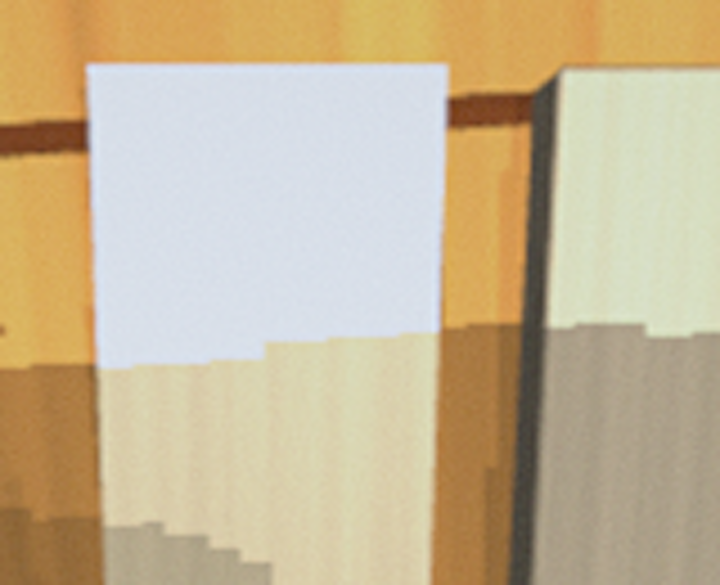

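```bash
python3 - <<'E'
from h import *
c=viewer.get_calibration("wrist")
f=lambda z:(np.array(z,float)+.5)/4.5-.5+[220,50]
yaw=-.0573; o=np.array([669,4.]); L=lambda P:np.c_[(P[:,:2]-o)@[np.cos(yaw),np.sin(yaw)],(P[:,:2]-o)@[-np.sin(yaw),np.cos(yaw)]]
print("rail edge",L(onplane(c,f([(446,68),(432,580)]),15.0)))
print("rail left edge",L(onplane(c,f([(88,68),(104,580)]),15.0)))
print("deck edge",L(onplane(c,f([(556,75),(535,580)]),18)))
print("rail end",L(onplane(c,f([(270,64)]),15)),"deck end",L(onplane(c,f([(640,68)]),18)))
print("tcp",L(env.state()['eef_pos'][None]))
E
```

```text
rail edge [[-88.23 154.92]
 [-87.72  91.58]]
rail left edge [[-132.09  154.88]
 [-132.22   91.55]]
deck edge [[-75.29 153.66]
 [-74.34  92.13]]
rail end [[-109.79  155.36]] deck end [[-65.22 154.42]]
tcp [[-109.45   45.04]]
```

```bash
python3 -m inch '{"hand":[0,0,0,0,0,0,0,0,0],"delta_pos":[[0,0.5,0],[0,0.5,0],[-1,0,0],[-1.2,0,0],[-1.2,0,0],[-1.2,0,0],[0,0,0],[0,0,0],[0,0,0]],"turn":[0,0,0,0,0,0,0,0,0]}'
python3 - <<'E'
from h import *
p,d,c=shot("wrist","t_wrist");X=cloud(c,d)
s=env.state();e=s['eef_pos'];print(e,s['tcp_rot'],s['ft_force'])
yaw=-.0573; o=np.array([669,4.]); L=lambda P:np.c_[(P[:,:2]-o)@[np.cos(yaw),np.sin(yaw)],(P[:,:2]-o)@[-np.sin(yaw),np.cos(yaw)]]
print(L(e[None]))
cv2.imwrite("pics/t_z.png",cv2.resize(p[50:180,220:380],None,fx=4.5,fy=4.5,interpolation=cv2.INTER_CUBIC))
E
```

```text
t: 23.45
eef_pos: [569.6, 8.9, 107.5]
tcp_rot: [3.142, -0.0, 1.514]
ft_force: [0.8, 0.7, -4.3]
opening: 0.165
[569.56   9.06 107.54] [ 3.14 -0.    1.51] [ 0.14  0.2  -3.6 ]
[[-99.56  -0.64]]
```

View pics/t_z.png

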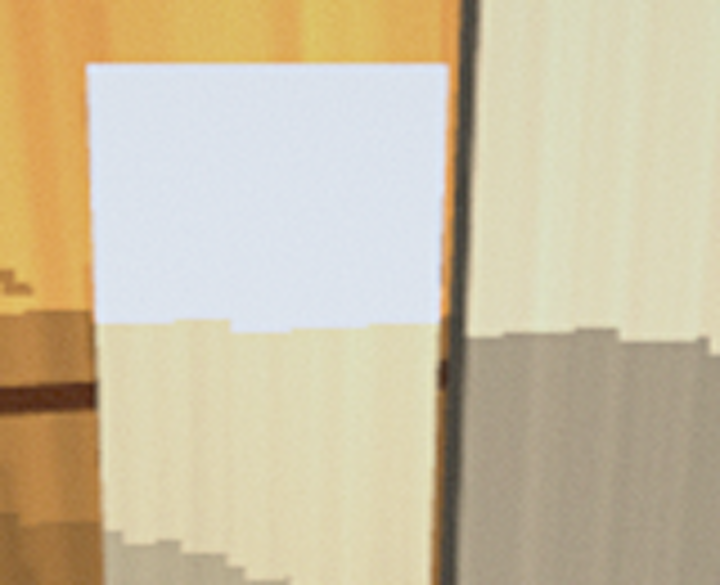

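View pics/t_wrist.png

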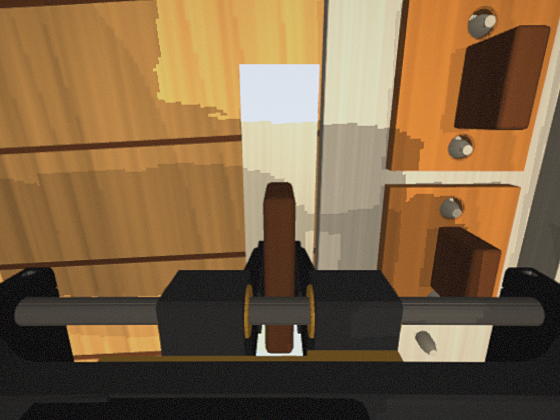

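```bash
python3 -m inch '{"hand":[0,0,0,0,0,0],"delta_pos":[[0,0.1,0.1],[0,0.1,0.1],[0,0.1,0],[0,0.08,0],[0,0,0],[0,0,0]],"turn":[0,0,0,0,0,0]}'
python3 - <<'E'
from h import *
p,d,c=shot("wrist","u_wrist")
s=env.state();e=s['eef_pos'];print(e,s['tcp_rot'],s['ft_force'])
yaw=-.0573; o=np.array([669,4.]); L=lambda P:np.c_[(P[:,:2]-o)@[np.cos(yaw),np.sin(yaw)],(P[:,:2]-o)@[-np.sin(yaw),np.cos(yaw)]]
print(L(e[None]))
cv2.imwrite("pics/u_z.png",cv2.resize(p[50:180,220:380],None,fx=4.5,fy=4.5,interpolation=cv2.INTER_CUBIC))
E
```

```text
t: 24.1
eef_pos: [572.7, 8.7, 105.3]
tcp_rot: [-3.14, -0.0, 1.514]
ft_force: [-4.8, 2.2, -3.5]
opening: 0.163
[572.74   8.75 105.34] [-3.14 -0.    1.51] [-4.85  1.95 -3.37]
[[-96.38  -0.77]]
```

View pics/u_z.png

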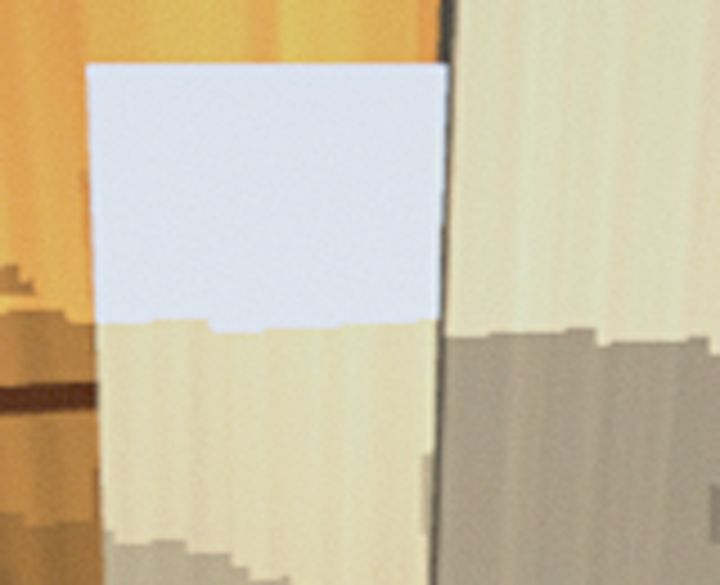

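```bash
python3 -m inch '{"hand":[0,0,0,0.25,0.4,0.5,0.5,0.5,0.5,0.5,0.5],"delta_pos":[[0,0,0.08],[0,0,0.03],[0,0,0],[0,0,0],[0,0,0],[0,0,0],[0,0,-1],[0,0,-3],[0,0,-3],[0,0,-2],[0,0,0]],"turn":[0,0,0,0,0,0,0,0,0,0,0]}'
python3 - <<'E'
from h import *
p,d,c=shot("wrist","v_wrist");X=cloud(c,d)
s=env.state();print(s['eef_pos'],s['ft_force'])
E
```

```text
t: 25.25
eef_pos: [574.4, 8.5, 197.9]
tcp_rot: [3.136, 0.0, 1.514]
ft_force: [0.5, -0.2, -1.0]
opening: 0.5
[573.77   8.48 196.11] [-0.02 -0.81  0.49]
```

View pics/v_wrist.png

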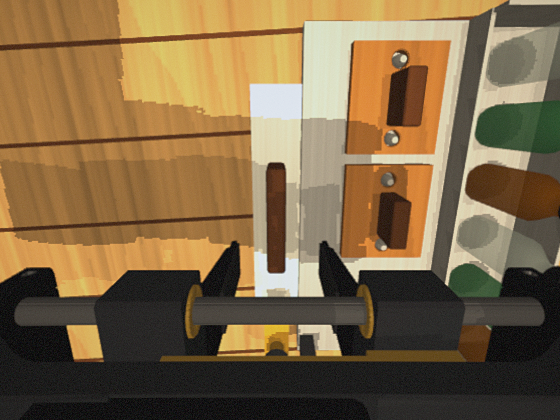

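```bash
python3 - <<'E'
from h import *
go(440,-292,216,np.pi-.06)
p,d,c=shot("top"); X=cloud(c,d)
for nm,b,lo,hi in [("head",(362,248,396,280),52,72),("handle",(362,278,396,325),30,55)]:
    r,q=rectpose(X,d,b,lo,hi); print(nm,np.array(r[0]),np.array(r[1]),"%.1f"%r[2],len(q))
E
```

```text
at [573.77   8.48 196.11] yaw 1.514 | shift cm x -30.76 y -11.64 z -1.99 | turn -1.568
head [ 483.71 -294.13] [48.07 48.27] 26.2 317
handle [ 396.09 -287.4 ] [ 20.11 103.66] 86.9 341
```

```bash
python3 -m inch '{"hand":[0.6,0.6,0.6,0.6,0.6,0.6,0.6,0.6,0.6,0.6,0.6,0.6,0.6,0.6,0.6,0.6,0.6,0.6,0.6,0.6],"delta_pos":[[-2,-0.64,-2],[-4.2,-1.6,0],[-4.2,-1.6,0],[-4.2,-1.6,0],[-4.2,-1.6,0],[-4.2,-1.6,0],[-4.2,-1.6,0],[-3.56,-1.4,0],[0,0,0],[0,0,0],[0,0,0],[0,0,0],[0,0,0],[0,0,0],[0,0,0],[0,0,0],[0,0,0],[0,0,0],[0,0,0],[0,0,0]],"turn":[0,0,0,0,0,0,0,0,-0.15,-0.15,-0.15,-0.15,-0.15,-0.15,-0.15,-0.15,-0.15,-0.15,-0.068,0]}'
python3 - <<'E'
from h import *
go(440,-292,200,np.pi-.06)
p,d,c=shot("wrist","w_wrist");X=cloud(c,d)
E
```

```text
t: 27.35
eef_pos: [439.4, -291.8, 213.4]
tcp_rot: [3.14, -0.001, 3.083]
ft_force: [-0.1, 0.4, -0.0]
opening: 0.599
at [ 439.41 -291.79  213.44] yaw 3.083 | shift cm x -0.06 y -0.02 z 1.34 | turn 0.001
```

View pics/w_wrist.png

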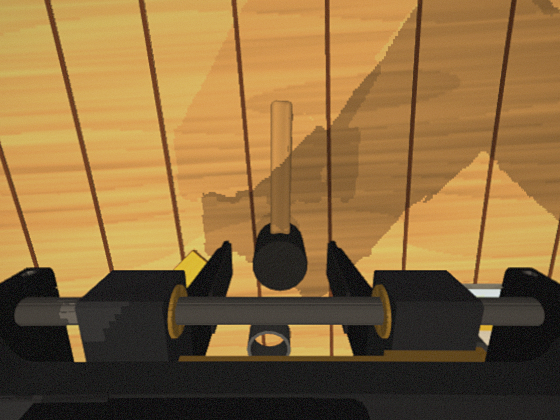

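```bash
python3 - <<'E'
from h import *
p,d,c=shot("wrist");X=cloud(c,d)
q=X[95:225,262:300].reshape(-1,3);q=q[(q[:,2]>34)&(q[:,2]<46)]
L=cv2.fitLine(q[:,:2].astype(np.float32),cv2.DIST_HUBER,0,.01,.01).ravel();print("handle",L,"yaw",np.degrees(np.arctan2(L[1],L[0])),"med z",np.median(q[:,2]))
r,q=rectpose(X,d,(262,95,300,225),34,46);print(r)
r,q=rectpose(X,d,(240,225,320,300),54,68);(cc,rad)=cv2.minEnclosingCircle(q[:,:2].astype(np.float32));print("head",r,cc,rad,np.median(q[:,2]))
E
```

```text
handle [   1.     -0.06  393.59 -286.65] yaw -3.4997988 med z 39.92034394534102
((396.879150390625, -287.1205139160156), (18.437891006469727, 107.36923217773438), 86.15450286865234)
head ((481.6626281738281, -292.626953125), (49.314022064208984, 48.432804107666016), 69.50706481933594) (481.77752685546875, -293.2369689941406) 25.2358341217041 60.24290065355069
```

```bash
python3 -m inch '{"hand":[0.6,0.6,0.6,0.6,0.6,0.6,0,0,0,0,0,0,0,0,0,0],"delta_pos":[[-0.3,0.1,2],[0,0,3],[0,0,3],[0,0,2.5],[0,0,1.9],[0,0,0],[0,0,0],[0,0,0],[0,0,0],[0,0,0],[0,0,0],[0,0,0],[0,0,0],[0,0,0],[0,0,0],[0,0,0]],"turn":[0,0,0,0,0,0,0,0,0,0,0,0,0,0,0,0]}'
python3 - <<'E'
from h import *
print(env.state()['eef_pos'])
p,d,c=shot("top");X=cloud(c,d)
r,q=rectpose(X,d,(300,212,330,242),98,125);print("cap",r,cv2.minEnclosingCircle(q[:,:2].astype(np.float32)),np.median(q[:,2]))
o=np.array([668.4,2.7]);y=-.0573
print("cap nominal top frame",o+np.array([[np.cos(y),-np.sin(y)],[np.sin(y),np.cos(y)]])@[-97,-135])
E
```

```text
t: 29.05
eef_pos: [442.7, -291.2, 90.7]
tcp_rot: [-3.141, 0.0, 3.082]
ft_force: [-1.0, 0.1, 5.9]
opening: 0.19
[ 442.72 -291.19   90.7 ]
cap ((0.0, 0.0), (0.0, 0.0), 0.0) ((0.0, 0.0), 0.0) nan
cap nominal top frame [ 563.83 -126.52]
  return _methods._mean(a, axis=axis, dtype=dtype,
  ret = ret.dtype.type(ret / rcount)
```

```bash
python3 -m inch '{"hand":[0,0,0,0,0,0,0],"delta_pos":[[0,0,-1],[0,0,-2],[0,0,-3],[0,0,-3],[0,0,-3],[0,0,-1.5],[0,0,0]],"turn":[0,0,0,0,0,0,0]}'
python3 - <<'E'
from h import *
s=env.state();print(s['ft_force'],s['moment'])
go(524.5,-122.8,216,np.pi-.0573)
shot("side","x_side")
E
```

```text
t: 29.8
eef_pos: [442.9, -291.3, 227.5]
tcp_rot: [-3.14, 0.003, 3.082]
ft_force: [-0.1, 0.1, -3.0]
opening: 0.187
[-0.1   0.06 -3.03] [0.01 0.15 0.02]
at [ 442.92 -291.29  227.52] yaw 3.082 | shift cm x -7.14 y 17.31 z 1.15 | turn -0.002
```

View pics/x_side.png

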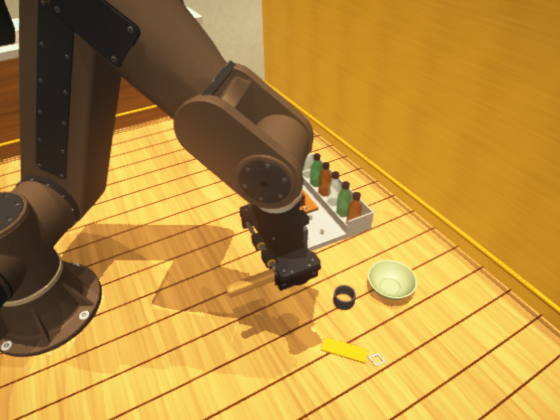

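```bash
python3 -m inch '{"hand":[0,0,0,0,0,0,0,0,0],"delta_pos":[[-0.6,1.5,0],[-1.5,3.6,0],[-1.5,3.6,0],[-1.5,3.6,0],[-1.2,3,0],[-0.84,2.01,0],[0,0,0],[0,0,0],[0,0,0]],"turn":[0,0,0,0,0,0,0,0,0]}'
python3 - <<'E'
from h import *
go(524.5,-122.8,207,np.pi-.0573)
p,d,c=shot("wrist","y_wrist");X=cloud(c,d)
shot("side","y_side");p,d,c=shot("top","y_top")
E
```

```text
t: 30.75
eef_pos: [523.9, -122.8, 224.8]
tcp_rot: [3.141, -0.001, 3.081]
ft_force: [-0.4, -1.6, -3.4]
opening: 0.188
at [ 523.86 -122.84  224.76] yaw 3.081 | shift cm x -0.06 y 0.01 z 1.78 | turn -0.003
```

View pics/y_wrist.png

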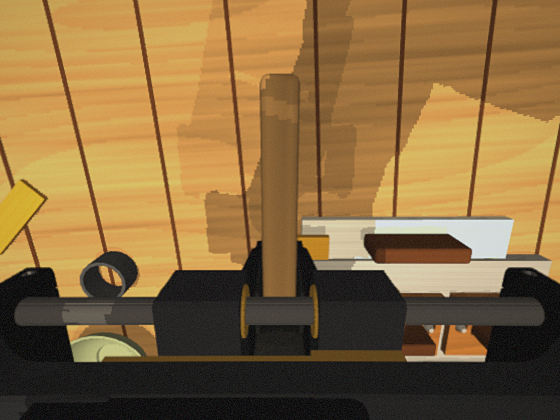

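View pics/y_side.png

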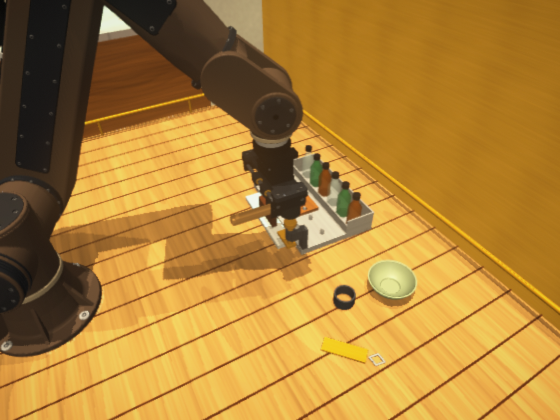

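View pics/y_top.png

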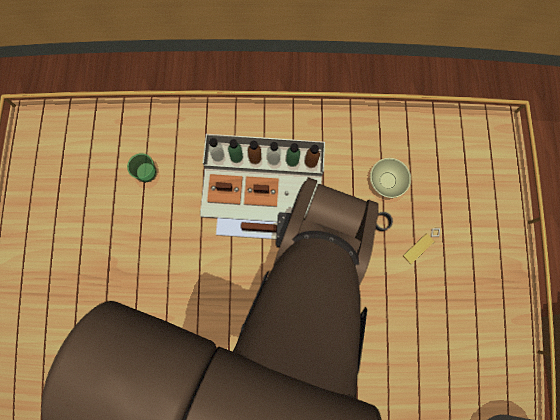

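```bash
python3 -m inch '{"hand":[0,0,0,0,0,0,0],"delta_pos":[[-0.06,0,1.2],[0,0,1.2],[0,0,0.7],[0,0,0.7],[0,0,0.4],[0,0,0],[0,0,0]],"turn":[0,0,0,0,0,0,0]}'
python3 - <<'E'
from h import *
s=env.state();print(s['eef_pos'],s['tcp_rot'],s['ft_force'],s['moment'])
shot("side","z_side")
E
```

```text
t: 31.6
eef_pos: [524.7, -122.7, 183.3]
tcp_rot: [3.142, -0.0, 3.082]
ft_force: [-2.5, -0.5, 1.2]
opening: 0.187
[ 524.74 -122.73  183.31] [ 3.14 -0.    3.08] [-2.52 -0.47  1.22] [-0.28  0.57 -0.08]
```

```bash
python3 -m inch '{"hand":[0,0,0,0],"delta_pos":[[0,0,0.3],[0,0,0.2],[0,0,0],[0,0,0]],"turn":[0,0,0,0]}'
python3 - <<'E'
from h import *
s=env.state();print(s['eef_pos'],s['tcp_rot'],s['ft_force'],s['moment'])
p,d,c=shot("side","z2_side"); cv2.imwrite("pics/z2_c.png",cv2.resize(p[150:270,210:370],None,fx=5,fy=5,interpolation=cv2.INTER_CUBIC))
shot("wrist","z2_wrist")
E
```

```text
t: 32.05
eef_pos: [524.7, -122.6, 179.5]
tcp_rot: [-3.141, 0.001, 3.082]
ft_force: [-8.5, -1.3, 17.2]
opening: 0.186
[ 524.73 -122.64  179.47] [-3.14  0.    3.08] [-8.51 -1.33 17.18] [-0.16  1.33 -0.  ]
```

View pics/z2_c.png

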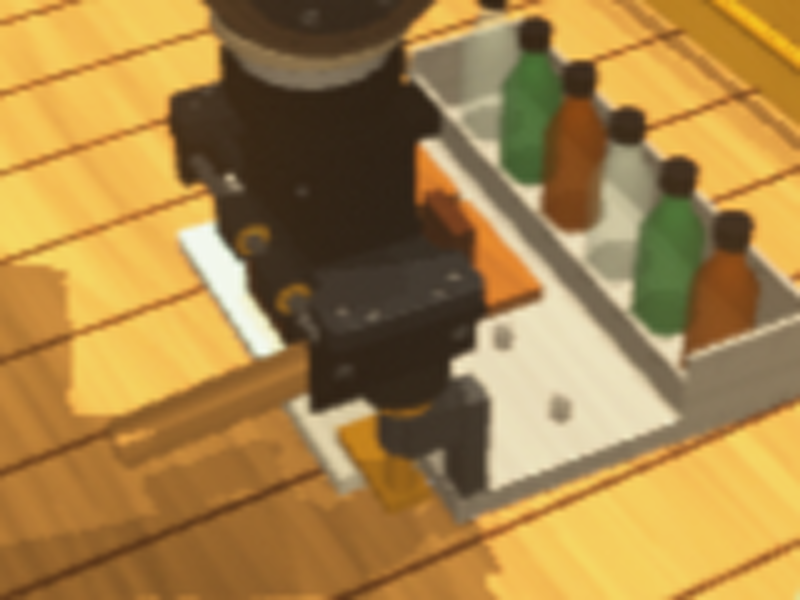

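View pics/z2_wrist.png

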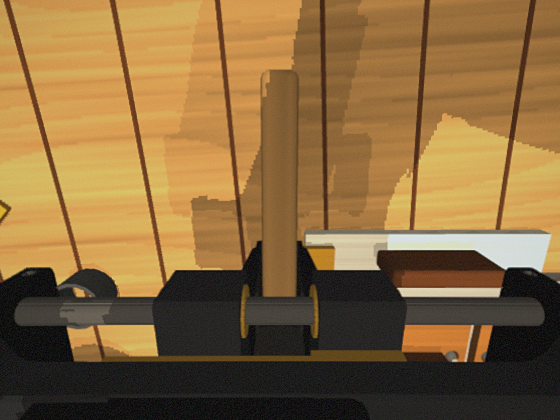

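Force rose to ~20 N net, well over the 8 N, so the latch has probably bottomed out. Lift and check the cap height.

```bash
python3 -m inch '{"hand":[0,0,0,0,0,0,0,0,0,0,0,0],"delta_pos":[[0,0,-1],[0,0,-2],[0,0,-2],[0.6,-1.5,0],[1.5,-3.6,0],[1.5,-3.6,0],[1.5,-3.6,0],[1.2,-3,0],[0.9,-2.0,0],[0,0,0],[0,0,0],[0,0,0]],"turn":[0,0,0,0,0,0,0,0,0,0,0,0]}'
python3 - <<'E'
from h import *
s=env.state();print(s['eef_pos'],s['tcp_rot'],s['ft_force'],s['moment'])
go(442.7,-291.2,91,None)
p,d,c=shot("side","aa_side");X=cloud(c,d); cv2.imwrite("pics/aa_c.png",cv2.resize(p[150:270,230:390],None,fx=5,fy=5,interpolation=cv2.INTER_CUBIC))
W=X.reshape(-1,3);m=(abs(W[:,0]-564)<14)&(abs(W[:,1]+125.5)<14)&(W[:,2]>60);print(m.sum(),np.percentile(W[m,2],[50,70,90]))
p,d,c=shot("top","aa_top");X=cloud(c,d)
W=X.reshape(-1,3);m=(abs(W[:,0]-564)<14)&(abs(W[:,1]+125.5)<14)&(W[:,2]>60);print(m.sum(),np.percentile(W[m,2],[50,70,90]) if m.any() else 0)
shot("wrist","aa_wrist")
E
```

```text
t: 33.35
eef_pos: [443.0, -290.4, 228.3]
tcp_rot: [3.141, 0.0, 3.082]
ft_force: [-0.7, 0.5, -3.6]
opening: 0.187
[ 443.03 -290.38  228.34] [3.14 0.   3.08] [-0.7   0.47 -3.62] [0.02 0.11 0.01]
at [ 443.03 -290.38  228.34] yaw 3.082 | shift cm x 0.03 y -0.08 z 13.73 | turn 0.000Traceback (most recent call last):
  File "<stdin>", line 5, in <module>
    return _quantile_unchecked(
        a, q, axis, out, overwrite_input, method, keepdims, weights)
    return _ureduce(a,
                    func=_quantile_ureduce_func,
    ...<5 lines>...
                    overwrite_input=overwrite_input,
                    method=method)
    r = func(a, **kwargs)
    result = _quantile(arr,
                       quantiles=q,
    ...<2 lines>...
                       out=out,
                       weights=wgt)
    slices_having_nans = np.isnan(arr[-1, ...])
                                  ~~~^^^^^^^^^
IndexError: index -1 is out of bounds for axis 0 with size 0
```

View pics/aa_c.png

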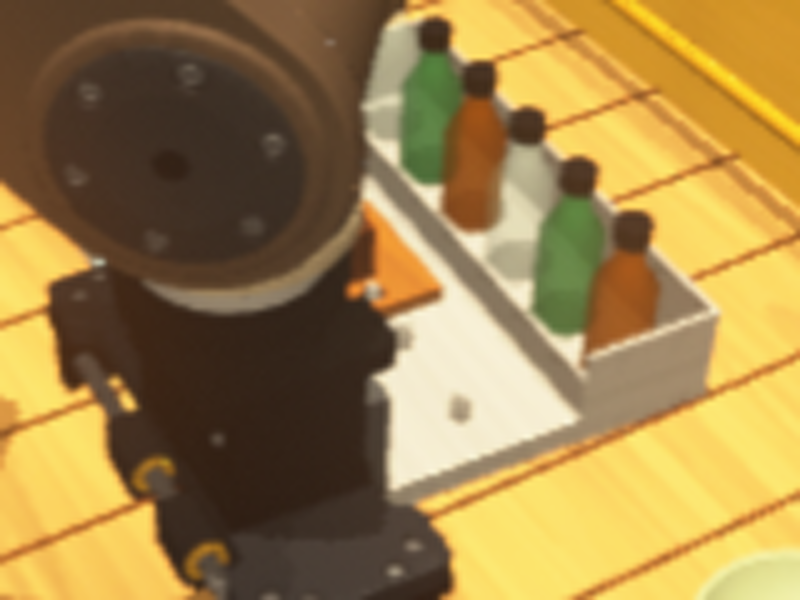

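The arm hides the latch from the side camera; try the top and wrist cameras.

```bash
python3 - <<'E'
from h import *
for n in ("top","wrist"):
    p,d,c=shot(n,"ab_"+n);X=cloud(c,d)
    W=X.reshape(-1,3);m=(d.ravel()>0)&(abs(W[:,0]-564)<14)&(abs(W[:,1]+125.5)<14)&(W[:,2]>60)
    print(n,m.sum(),np.percentile(W[m,2],[50,70,90]) if m.any() else 0)
E
```

```text
top 131 [94.33 95.57 96.87]
wrist 972 [94.28 94.67 95.16]
```

View pics/ab_top.png

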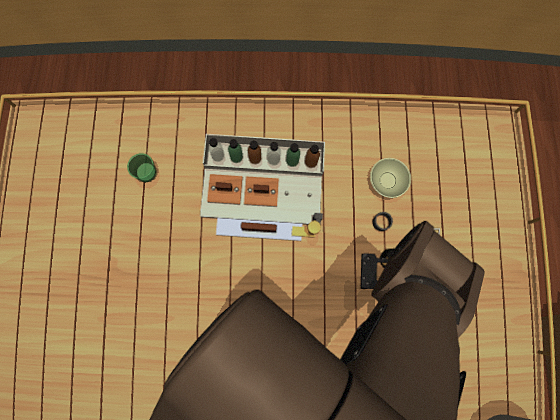

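View pics/ab_wrist.png

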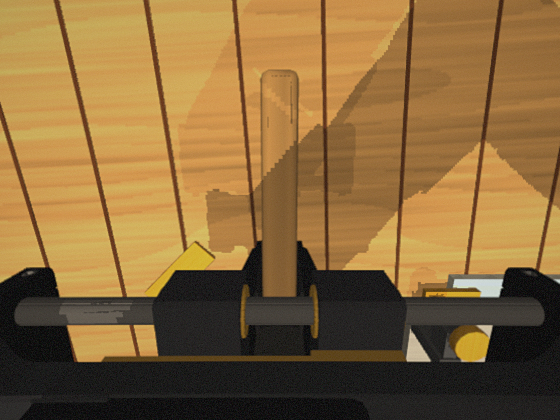

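Cap reads 94.3 mm on both cameras, so the latch is fully down, and the rail's end shows under the foot at (298,231). Set the mallet back down.

```bash
python3 -m inch '{"hand":[0,0,0,0,0,0,0,0,0],"delta_pos":[[0.03,-0.08,2],[0,0,3],[0,0,3],[0,0,2.5],[0,0,1.2],[0,0,0.8],[0,0,0.6],[0,0,0],[0,0,0]],"turn":[0,0,0,0,0,0,0,0,0]}'
python3 - <<'E'
from h import *
s=env.state();print(s['eef_pos'],s['tcp_rot'],s['ft_force'],s['moment'])
p,d,c=shot("wrist","ac_wrist");X=cloud(c,d)
for r0 in (85,110,135,160,185,210): print(r0, np.median(X[r0-5:r0+5,270:290,2]),np.median(X[r0-5:r0+5,270:290,0]))
E
```

```text
t: 34.4
eef_pos: [442.6, -292.0, 98.1]
tcp_rot: [-3.141, 0.001, 3.082]
ft_force: [-0.4, 0.5, -3.5]
opening: 0.189
[ 442.59 -291.99   98.06] [-3.14  0.    3.08] [-0.38  0.49 -3.51] [ 0.03  0.08 -0.01]
85 39.891988814472285 346.4988555308611
110 41.04641730756666 357.34977806608345
135 42.19623678717295 368.4723240626953
160 43.490866001435535 380.01863353588647
185 44.64648028315776 391.8438315187574
210 45.91030019736064 404.00194067648226
```

The mallet has turned ~6° in the grasp (head up), so lower its rear edge to just off the slats, then release gently.

```bash
python3 -m inch '{"hand":[0,0,0,0,0],"delta_pos":[[0,0,0.5],[0,0,0.4],[0,0,0.2],[0,0,0],[0,0,0]],"turn":[0,0,0,0,0]}'
```

```text
t: 34.95
eef_pos: [442.3, -291.8, 86.8]
tcp_rot: [-3.141, 0.0, 3.082]
ft_force: [-1.3, 0.7, 5.1]
opening: 0.186
```

```bash
python3 -m inch '{"hand":[0.22,0.26,0.3,0.4,0.5,0.6,0.6,0.6],"delta_pos":[[0,0,-0.02],[0,0,0],[0,0,0],[0,0,0],[0,0,0],[0,0,0],[0,0,0],[0,0,0]],"turn":[0,0,0,0,0,0,0,0]}'
python3 - <<'E'
from h import *
s=env.state();print(s['eef_pos'],s['ft_force'])
p,d,c=shot("wrist","ad_wrist");X=cloud(c,d)
for r0 in (100,140,180,210): print(r0, np.median(X[r0-5:r0+5,272:288,2]),np.median(X[r0-5:r0+5,272:288,0]))
E
```

```text
t: 35.75
eef_pos: [442.3, -291.8, 86.6]
tcp_rot: [3.141, -0.0, 3.082]
ft_force: [-0.3, 0.3, 0.6]
opening: 0.589
[ 442.33 -291.8    86.56] [-0.27  0.35  0.57]
100 40.23768262971031 353.37254805831265
140 40.190445523100564 369.9056070343912
180 40.29850525596595 387.78625587464603
210 40.29812050660591 401.9928064534712
```

View pics/ad_wrist.png

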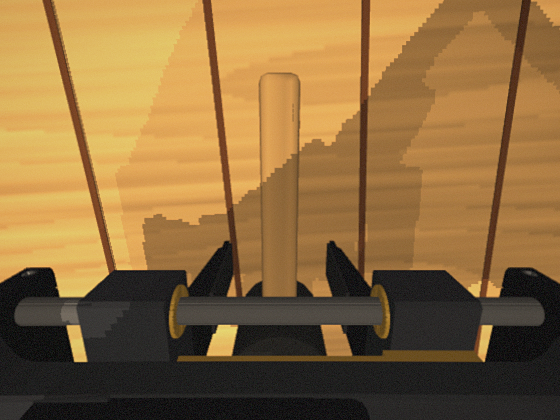

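```bash
python3 -m inch '{"hand":[0.6,0.6,0.6,0.6,0.6,0.6,0.6,0.6,0.6,0.6,0.6,0.6,0.6,0.6,0.6,0.6,0.6,0.6,0.6,0.6],"delta_pos":[[0,0,-2],[0,0,-4],[0,0,-4],[0,0,-4],[0,0,-2],[0,2,0],[0,4,0],[0,4,0],[0,4,0],[0,4,0],[0,4,0],[0,4,0],[0,4,0],[0,4,0],[0,4,0],[0,4,0],[0,4,0],[0,4,0],[0,4,0],[0,4,0]],"turn":[0,0,0,0,0,0,0,0,0,0,0,0,0,0,0,0,0,0,0,0]}'
python3 -m inch '{"hand":[0.6,0.6,0.6,0.6,0.6,0.6],"delta_pos":[[0,4,0],[0,4,0],[0,2,0],[0,0,0],[0,0,0],[0,0,0]],"turn":[0,0,0,0,0,0]}'
python3 - <<'E'
from h import *
p,d,c=shot("top","ae_top");X=cloud(c,d)
o=np.array([668.4,2.7]);yaw=-.0573
L=lambda P:(np.array([[np.cos(yaw),np.sin(yaw)],[-np.sin(yaw),np.cos(yaw)]])@(np.array(P)[:2]-o))
W=X.reshape(-1,3);m=(d.ravel()>0)&(abs(W[:,0]-564)<14)&(abs(W[:,1]+125.5)<14)&(W[:,2]>60);print("cap",m.sum(),np.percentile(W[m,2],[50,90]))
for nm,b,lo,hi in [("plateA",(203,170,243,206),25,34),("barA",(203,170,243,206),55,75),("plateB",(243,172,280,209),25,34),("barB",(243,172,280,209),55,75),("rail",(210,216,302,245),7,17),("grip",(225,216,290,240),45,70),("head",(362,240,396,282),52,72),("handle",(362,278,396,330),30,55)]:
    r,q=rectpose(X,d,b,lo,hi); print(nm,np.array(r[0]),np.array(r[1]),"%.1f"%r[2],"local",L(r[0]),"z",np.median(q[:,2]))
cv2.imwrite("pics/ae_c.png",cv2.resize(p[130:270,195:335],(700,700),interpolation=cv2.INTER_CUBIC)[:600])
p,d,c=shot("side","ae_side");cv2.imwrite("pics/ae_s.png",cv2.resize(p[150:270,230:390],None,fx=5,fy=5,interpolation=cv2.INTER_CUBIC))
E
```

```text
t: 37.8
eef_pos: [476.7, 288.9, 246.7]
tcp_rot: [3.142, 0.0, 3.082]
ft_force: [1.7, -0.4, 0.1]
opening: 0.602
t: 38.4
eef_pos: [482.9, 386.0, 246.6]
tcp_rot: [-3.141, -0.0, 3.081]
ft_force: [0.2, -0.8, 0.6]
opening: 0.601
cap 131 [94.46 97.01]
plateA [676.11  97.35] [84.75 76.23] 87.0 local [ 2.28 94.94] z 28.788701760516688
barA [676.3   96.92] [37.25 14.39] 86.6 local [ 2.49 94.52] z 64.3852374104539
plateB [669.82   4.3 ] [86.2  75.31] 87.1 local [1.33 1.68] z 28.70290333977414
barB [668.88   3.94] [37.86 14.32] 89.6 local [0.41 1.26] z 64.4162882043031
rail [578.     8.98] [219.84  59.81] 88.1 local [-90.62   1.1 ] z 12.695453240340044
grip [572.45   8.99] [89.92 16.42] 86.5 local [-96.15   0.79] z 56.40888545134749
head [ 484.07 -294.56] [48.07 46.88] 24.4 local [-167.01 -307.32] z 60.793978435532836
handle [ 395.94 -288.56] [ 20.03 103.46] 87.9 local [-255.33 -306.38] z 40.16962186575438
```

View pics/ae_top.png

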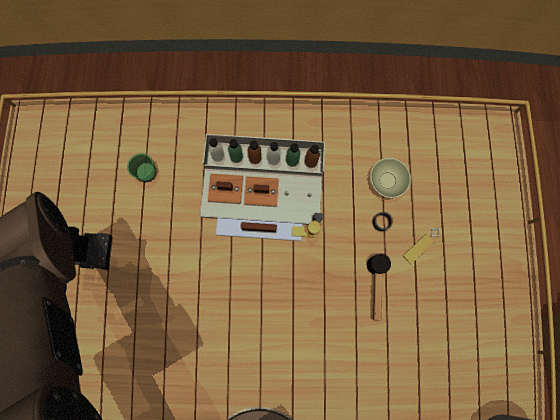

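View pics/ae_c.png

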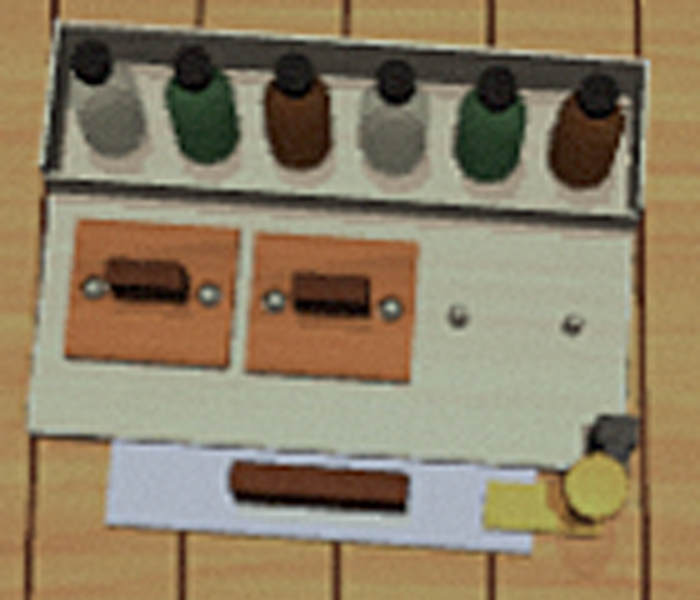

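View pics/ae_s.png

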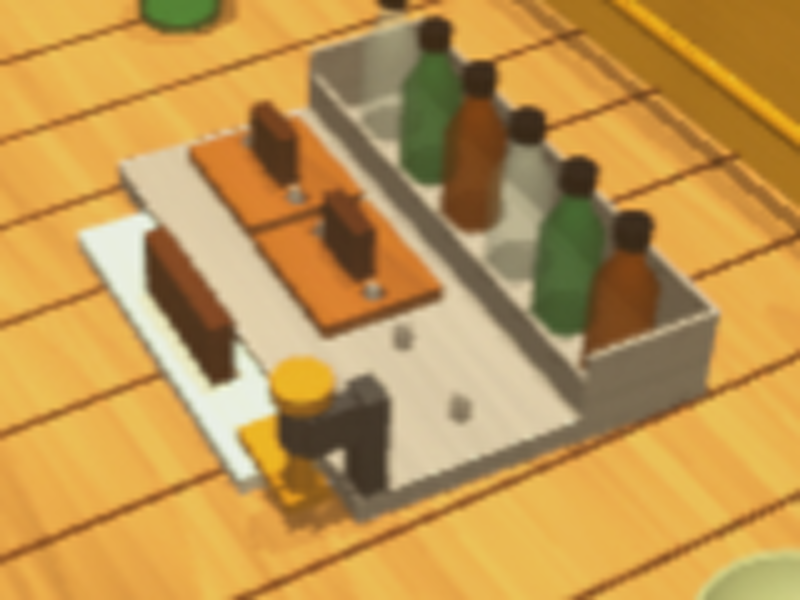

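Both plates are pinned and flat, and the rail is flush with its end under the lowered foot. The mallet stands in its place and the bystanders haven't moved.

```bash
python3 - <<'E'
from cell import ticket, env
print(ticket.job_done(), env.state()['t'])
E
```

```text
the job is handed in; nothing more can be done
the job is handed in; nothing more can be done
```

The job is done and handed in at about 38 s of the 210 s allowed, in the order you asked.

- **Plates:** Only two were in the scene. They are in the left and middle bays, with the pins through their holes and their tops at about 28 mm, so they lie flat on the deck.
- **Rail:** It is flush against the caddy's front, seated by a light push of about 5 N. It is centred to within about 1 mm, and its end lies under the latch foot.
- **Latch:** I pushed it down with the mallet, to about 20 N. The cap reads about 94 mm high on the top and wrist cameras, which means fully down.
- **Mallet:** It stands upright on its head within about 1 mm of its old place, and the handle is level. The strike turned it about 6° in the grip, but it settled flat when released.
- **Other things:** The last top picture shows the dish, napkin ring, key fob and tealight where they were. I saw no plate or rail knocked aside during the run.

Two readings disagreed. The top and wrist cameras differed by about 2 mm, so I placed the plates by the wrist camera alone and finished the rail by touch. A last depth outline of the rail was too wide because it took in part of the latch foot, so I judged the rail by its grip and the pictures instead.

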